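Fit the spacer and show the arbor to the inspection camera

ROBOT

A 7-joint arm with a two-finger parallel gripper is mounted at the origin on a cart in front of the work surface, level with it; the furniture and walls round the work are solid. World frame = base frame: x ahead of the robot, y to its left, z up, the work surface at z = 0. Lengths are in m, angles in rad, forces in N, time in s.
With the tool pointing down it reaches from about 0.4 to 0.85 m from the base axis. Payload 10.4 kg.
Tool frame: the origin (TCP) lies at the centre of the arm's flange, where the gripper is bolted on; the fingertips stand 173 mm ahead of it and the grasp point (between the pads) lies 155 mm ahead of it; z points along the fingers, y is the direction in which the jaws open and shut (so a half turn about z gives the same grasp; the last joint's range is limited). The gripper opens to 85 mm and grips with 20 to 120 N. Pads are 22 mm wide; open, the fingers measure 114 mm over their backs; the gripper's body (76 mm by 85 mm) begins 54 mm behind the grasp point. The pads swing forward as they close: fully open they stand 13 mm farther back than shut.
Start: joints at [-1.34, 0.332, -0.065, 1.46, 0.022, 1.35, -0.088], TCP at [0.157, 0.605, 0.405] pointing down, gripper open.
Joint ranges: [-2.6, 2.6], [-0.5, 2.12], [-1.47, 1.34], [0.16, 2.42], [-1.27, 4.41], [0.06, 2.06], [-2.6, 2.6]. Speed limits (rad/s): [2.22, 2.22, 2.79, 2.79, 3.14, 3.14, 3.14].

INTERFACE

Orientations are given as a unit quaternion [w, x, y, z].
In Python, from bench import robot gives the robot as it stands. The module is installed in compiled form; this text tells all that it offers.
- The arm moves only by the tool drive_tool, never from a script. Its argument "motion" is a list of rows, each an object of numbers: "x", "y", "z": the shift along the tool's x, y, z in mm; "rx", "ry", "rz": the turn, a rotation vector about the tool's x, y, z in degrees. In form: [{"x": .., "y": .., "z": .., "rx": .., "ry": .., "rz": ..}, ...]. A call has exactly 8 rows; each row shifts and turns the pose as measured when the row begins, along the tool's axes as they then stand; what a row does not reach is not made up. A row lasts 1/10 s, in which the tool goes at most 50 mm and 8.59 degrees, less where a joint would pass 70% of its speed; a pose out of reach is approached as far as the arm can. A call is refused whole if a number of a shift passes 50 or a number of a turn 8.59, either way. A call with a gripper value outside its range is refused whole. "claw" is the gripper's target within -1 to 1 (shut at 1, half-way at 0, fully open at -1), set as the call begins (left out, the last holds). The fingers move at their own pace and stop on an object; the grip force is fixed at half the most. Time passes only in rows, so rows that do not move let the fingers close, or fill a call up. It gives the time, the measured TCP pose, the force and the opening at its end, in the units of the state.
- robot.state(): the state, without advancing time (a new reading comes with each control period).
- robot.snapshot(name): name is "side" or "top"; returns (picture, depth): 480x640x3 uint8, red, green, blue; 480x640 float32, m along the optical axis (not along the pixel's ray), 0 where there is no reading.
- robot.calibration(name): a dict with "vertical_fov" (degrees; the focal length in pixels is half the picture's height over the tangent of half this angle, whatever the lens; pixels are square), "cx", "cy" (the principal point, pixels), "rvec" (rotation vector, rad) and "tvec" (3), from world to camera coordinates, as OpenCV has them. Camera axes: x right, y down, z forward; pixel columns grow to the right and rows downward; lengths in m; the calibration is good to about 2 mm. A picture is of the moment at which its call begins. calibration takes no time and is no camera call.
- robot.sign_off(): hands the job in, once; it reports no verdict.
The state is a dict: "time": time; "joint_positions": joint angles; "joint_velocities": joint speeds; "tau": joint torques, N m; "tool_pos": TCP position; "tcp_rot": TCP orientation; "force": force on the tool from outside, world axes, zero at the start; "moment": the same for the moment, N m; "gripper_width": opening from 0.0 (shut) to 1.0 (fully open).
Only numpy, scipy, OpenCV 4.12 (cv2) and the standard library are available. Lean on these libraries where they do the work, as an engineer would, in place of code of your own. Each camera call takes 0.05 s, during which the arm holds its last target. There are 200 camera calls.

TASK

Thread the tall spacer onto the arbor standing in the aluminium block, down onto its flange, and let go of it. Then take the arbor by its square head, lift it out of the block with the spacer on it, and present it to the inspection camera: upright, the spacer centred in front of the lens at lens height, the arbor's axis 100 mm from the lens front and the flange's tongue pointing straight at the lens. Finish while holding it still there, without touching the camera, and leave the thin spacer, the bearing and the tools where they lie.

Things in the scene. Friction and masses are not known exactly. Their poses are not given: they have to be found in the camera images.
- arbor: Plain steel arbor, 0.22 kg, loose and upright in the block. Origin on its axis at the flange's underside, z up, x to the tongue. Stub 18 mm dia. to 30 mm below; flange 52 mm dia. at 0 to 6 mm, its tongue 16 mm wide reaching 47 mm along +x; post 18 mm dia. at 6 to 34 mm; head 13 mm square at 34 to 64 mm, flats facing x and y. A seated tall spacer covers 6 to 28 mm.
- arbor_mid (a point): Point on the arbor's axis 17 mm above its origin: the middle of the seated tall spacer, which goes to the focus point
- arbor_head (a point): Top of the arbor's square head, on the axis, 64 mm above the origin
- tongue_tip (a point): Tip of the flange's tongue, 47 mm from the axis, 3 mm above the origin
- block: Fixed pale aluminium block 110 x 110 x 45 mm with a round socket in the middle of its top, 22 mm wide and 34 mm deep. Origin at the centre of its underside, on the table; z up.
- tall_spacer: Plain steel ring 22 mm high, outside diameter 44 mm, bore 24 mm, 0.12 kg, lying flat on the table, to the right of the block. Origin at the centre of its underside, z along its axis. Seated on the arbor its origin lies 6 mm above the arbor's origin.
- thin_spacer: The other plain steel ring, same diameters but only 9 mm high; not wanted. Either ring may be the nearer one. Origin at the centre of its underside.
- camera_stand: Fixed stand of the inspection camera, base 100 x 100 x 12 mm, column 18 mm diameter and 262 mm high at the back, 50 mm behind the origin. Origin on the table below the camera's housing; its -x is the way the lens looks, level, roughly towards the robot.
- lens (a point): Centre of the lens front (rim 40 mm diameter), at a height of 150 to 210 mm; same axes as camera_stand: the lens looks along -x. The housing reaches 23 mm above and to either side of the lens axis.
- focus (a point): Point on the lens axis 100 mm in front of the lens, at lens height; same axes as the lens (+x points at the lens). No object is there.
- bearing_1: ball bearing, 52 mm across and 15 mm high, lying flat; bystander, origin at the centre of its underside
- spanner_17: open-ended spanner, 205 mm long; bystander, origin at the centre of its underside
- clevis_1: small bow shackle, 68 mm; bystander, origin at the centre of its underside
- pliers_1: combination pliers with red handles, 168 mm long; bystander, origin at the centre of its underside
- tape_measure: yellow pocket tape measure, 94 x 71 mm; bystander, origin at the centre of its underside
- screwdriver: slotted screwdriver with a black handle, 218 mm long; bystander, origin at the centre of its underside

How it is judged:
By the outcome, as a careful person would: the job done as asked, in the order asked, and still so for the second after the job is handed in, while the arm keeps its last pose, push and grip.
It also fails if it takes over 54 s, if anything falls off the work surface, if the arm or the gripper's body presses on something with over 40 N, if the wrist force passes 120 N, or if a joint passes its speed limit or range.

## Working session

There is one attempt and no reset: what is moved stays moved. The work goes in short steps, Python scripts to look and compute and a tool call to move; the robot and the scene stay as the last step left them, time stands still between calls to the robot, and variables do not carry over. Pictures are saved under pics/ and viewed, about 8 in all and at most 12, crops included, and the job is handed in when it is done.

Besides the shell and the picture viewer there is one more tool, called after "Emit:" by a JSON object that holds its "method" and its "body". drive_tool: Moves the arm, as the interface text tells. Its arguments: {"type":"object","properties":{"motion":{"type":"array","items":{"type":"object","properties":{"x":{"type":"number"},"y":{"type":"number"},"z":{"type":"number"},"rx":{"type":"number"},"ry":{"type":"number"},"rz":{"type":"number"}}}},"claw":{"type":"number"}},"required":["motion"]}

```bash
mkdir -p pics
cat > h.py <<'E'
import numpy as np, cv2
from bench import robot
from scipy.spatial.transform import Rotation as R
def cal(n):
    c=robot.calibration(n); f=240/np.tan(np.radians(c["vertical_fov"])/2)
    K=np.array([[f,0,c["cx"]],[0,f,c["cy"]],[0,0,1]]); Rm=cv2.Rodrigues(np.array(c["rvec"],float))[0]
    return K,Rm,np.array(c["tvec"],float).ravel()
def cloud(n,dep):
    K,Rm,t=cal(n); v,u=np.mgrid[:480,:640]
    p=np.stack([(u-K[0,2])/K[0,0]*dep,(v-K[1,2])/K[1,1]*dep,dep],-1)
    return (p-t)@Rm
def ray(n,u,v,z):
    K,Rm,t=cal(n); o=-Rm.T@t; d=Rm.T@np.array([(u-K[0,2])/K[0,0],(v-K[1,2])/K[1,1],1]); return o+d*(z-o[2])/d[2]
def proj(n,p):
    K,Rm,t=cal(n); q=K@(Rm@np.asarray(p,float)+t); return q[:2]/q[2]
def snap(n,name):
    im,d=robot.snapshot(n); cv2.imwrite(f"pics/{name}.png",im[...,::-1]); np.savez(f"pics/{name}.npz",im=im,d=d); return im,d
def st():
    s=robot.state(); q=s["tcp_rot"]; M=R.from_quat([q[1],q[2],q[3],q[0]]).as_matrix()
    return s,np.array(s["tool_pos"]),M
E
python3 - <<'E'
from h import *
for n in("top","side"):
    im,d=snap(n,n+"0"); K,Rm,t=cal(n); print(n,K[0,0],(-Rm.T@t).round(3),Rm.round(2).tolist(),(d>0).mean())
s,p,M=st(); print(s["time"],p,M.round(3),s["force"],s["gripper_width"])
E
```

```text
top 543.3071390883315 [ 0.432 -0.059  1.774] [[0.03, -1.0, -0.0], [-1.0, -0.03, -0.06], [0.06, 0.0, -1.0]] 0.9959114583333334
side 444.9703298213147 [0.547 1.057 0.816] [[-1.0, 0.01, -0.01], [0.01, 0.54, -0.84], [-0.0, -0.84, -0.54]] 0.8664322916666667
0.1 [0.15688616 0.60486009 0.40403674] [[-0.968  0.251 -0.   ]
 [ 0.251  0.968 -0.001]
 [-0.    -0.001 -1.   ]] [ 0.57781453  0.43553506 -0.04740566] 0.9996283956960397
```

View pics/top0.png

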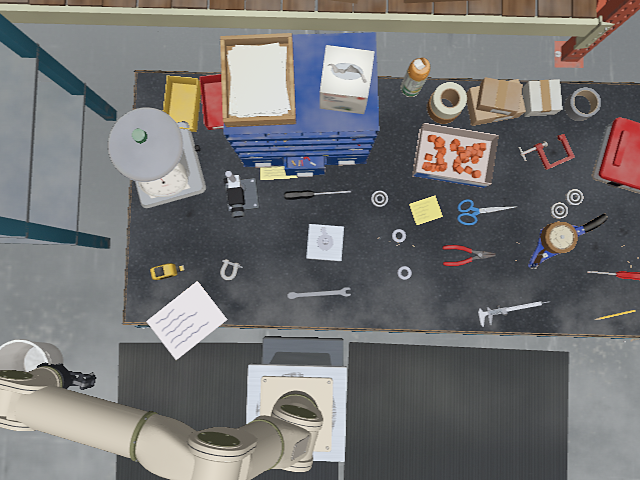

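View pics/side0.png

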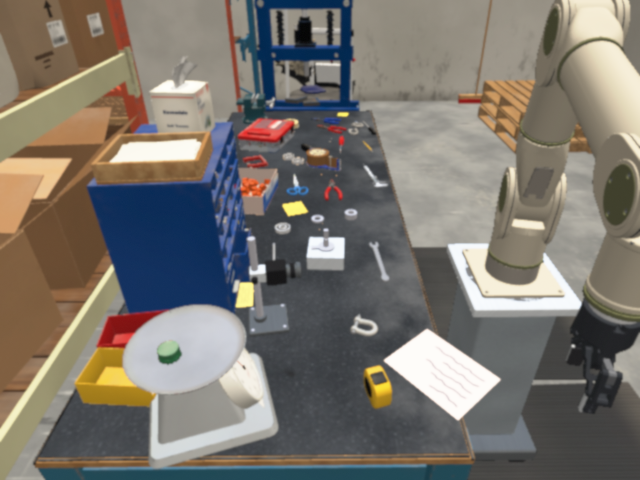

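The top view shows the block at about (325,242), rings at (399,236) and (404,272), the inspection camera at (236,195) and the bearing at (380,199). The side view shows the arbor upright in the block at (326,240), with the lens facing right at (297,268).

Run:
```python
from h import *
D=np.load("pics/top0.npz"); im,d=D["im"],D["d"]; P=cloud("top",d)
for (u,v) in [(399,236),(404,272)]:
    w=P[v-14:v+15,u-14:u+15]; g=cv2.cvtColor(im,cv2.COLOR_RGB2GRAY)[v-14:v+15,u-14:u+15]
    m=(g>110).astype(np.uint8); c=max(cv2.findContours(m,0,1)[0],key=cv2.contourArea)
    (a,b),r=cv2.minEnclosingCircle(c); mm=cv2.moments(c); a,b=mm["m10"]/mm["m00"],mm["m01"]/mm["m00"]
    z=np.median(w[...,2][m>0]); tb=np.median(w[...,2][g<60]); print("ring",u-14+a,v-14+b,r,z,tb,ray("top",u-14+a,v-14+b,z))
w=P[215:270,300:352]; m=(abs(w[...,2]-.045)<.008); print("block pix",m.sum()); q=w[m]
print(cv2.minAreaRect((q[:,:2]*1000).astype(np.float32)))
m2=w[...,2]>.06; print("arb",m2.sum(),w[m2].round(3)[:60:2].tolist())
# side and top cam region clouds
q=P[160:230,210:270].reshape(-1,3); q=q[(q[:,2]>.1)&(q[:,2]<.3)]; print("cam",len(q),q.min(0),q.max(0))
c1=cv2.resize(im[205:285,285:420],None,fx=5.9,fy=5.9,interpolation=2)[...,::-1]
cv2.imwrite("pics/c1.png",c1[:, :800])
S=np.load("pics/side0.npz")["im"]; cv2.imwrite("pics/c2.png",cv2.resize(S[205:340,225:405],None,fx=4.4,fy=4.4,interpolation=2)[...,::-1])
```

```text
ring 398.5672955974843 235.3559748427673 7.159010887145996 0.006318242061788472 -0.0006768722875940832 [ 0.57896485 -0.32043242  0.00631824]
ring 404.10791366906477 272.4568345323741 7.089183807373047 0.02037522690391748 -0.001545972884302321 [ 0.45837601 -0.33832187  0.02037523]
block pix 1047
((548.4302368164062, -81.42626953125), (109.97684478759766, 110.40103149414062), 87.12016296386719)
arb 36 [[0.432, -0.059, 1.774], [0.56, -0.083, 0.06], [0.553, -0.076, 0.11], [0.553, -0.083, 0.109], [0.552, -0.074, 0.082], [0.55, -0.08, 0.112], [0.55, -0.086, 0.111], [0.547, -0.077, 0.11], [0.546, -0.083, 0.116], [0.549, -0.089, 0.079], [0.544, -0.077, 0.107], [0.544, -0.083, 0.114], [0.547, -0.09, 0.072], [0.541, -0.077, 0.098], [0.542, -0.083, 0.083], [0.541, -0.077, 0.062], [0.54, -0.084, 0.066], [0.432, -0.059, 1.774]]
cam 658 [0.60824578 0.1201053  0.10040817] [0.79531283 0.22889607 0.26691202]
```

View pics/c1.png

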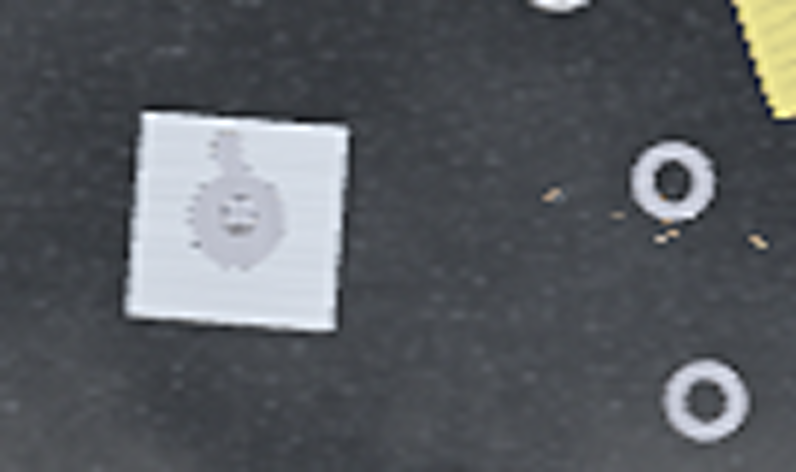

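View pics/c2.png

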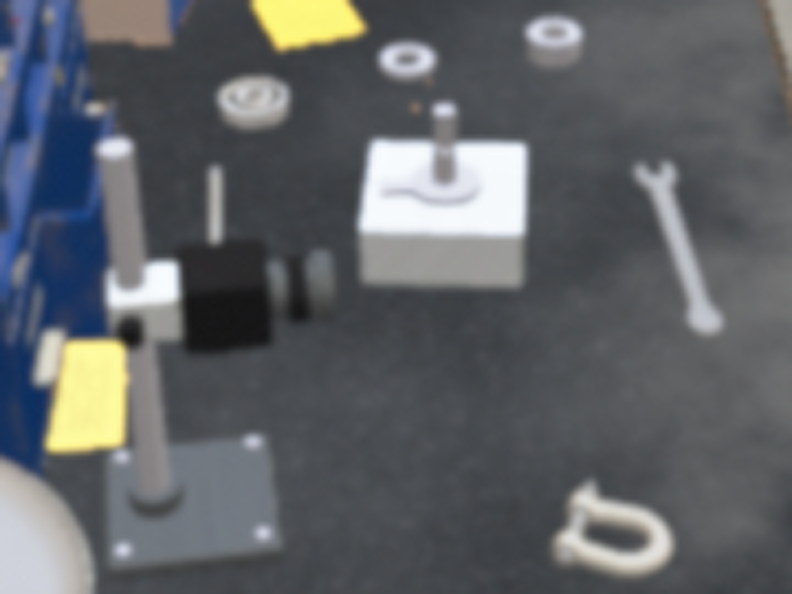

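```bash
python3 - <<'E'
from h import *
D=np.load("pics/top0.npz"); im,d=D["im"],D["d"]; P=cloud("top",d)
g=cv2.cvtColor(im,cv2.COLOR_RGB2GRAY)
# flange+tongue mask: darker than block
x0,y0=309,226
sub=g[y0:258,x0:341]; s4=cv2.resize(sub,None,fx=8,fy=8,interpolation=2); print("grey",np.percentile(sub,[5,25,50,75,95]))
m=((s4<215)*255).astype(np.uint8); m=cv2.morphologyEx(m,cv2.MORPH_CLOSE,np.ones((9,9)))
for t in (210,220,225):
    m=((s4<t)*255).astype(np.uint8); m=cv2.morphologyEx(m,cv2.MORPH_CLOSE,np.ones((15,15)))
    c=max(cv2.findContours(m,0,1)[0],key=cv2.contourArea); 
    m2=cv2.drawContours(np.zeros_like(m),[c],-1,255,-1)
    op=cv2.morphologyEx(m2,cv2.MORPH_OPEN,cv2.getStructuringElement(2,(75,75))); mm=cv2.moments(op,True)
    if mm["m00"]==0: print(t,"none");continue
    f=lambda a,b:ray("top",x0-.5+(a+.5)/8,y0-.5+(b+.5)/8,.051)
    C=f(mm["m10"]/mm["m00"],mm["m01"]/mm["m00"])
    tg=cv2.subtract(m2,cv2.dilate(op,np.ones((13,13)))); mt=cv2.moments(tg,True)
    T=f(mt["m10"]/mt["m00"],mt["m01"]/mt["m00"]) if mt["m00"] else None
    print(t,"flange",C,"r",np.sqrt(mm["m00"]/np.pi)/8/543*1.72,"tongue",T,mt["m00"], np.degrees(np.arctan2(T[1]-C[1],T[0]-C[0])) if T is not None else "")
# camera: top
q=P[160:230,205:275].reshape(-1,3); k=(q[:,2]>.13)&(q[:,2]<.24)&(q[:,0]<.8); q=q[k]
for z in np.arange(.13,.24,.01):
    r=q[(q[:,2]>=z)&(q[:,2]<z+.01)]; 
    if len(r)>4: print("z%.2f"%z,len(r),r.min(0).round(3),r.max(0).round(3))
r=q[(q[:,1]>.13)&(q[:,1]<.26)]; print(cv2.minAreaRect((r[:,:2]*1000).astype(np.float32)))
# stand base plate top: z .012
r=P[160:230,205:275].reshape(-1,3); r=r[(abs(r[:,2]-.012)<.006)&(r[:,0]>.56)]; print("base",len(r),r.min(0),r.max(0))
S=np.load("pics/side0.npz"); Q=cloud("side",S["d"])
for (a,b,c,e,nm) in [(255,305,280,302,"lens"),(255,285,266,286,"housing"),(305,333,248,290,"base")]:
    r=Q[a:b,c:e].reshape(-1,3); z=r[:,2]; k=(z>.12)&(z<.3)&(r[:,0]<.8) if nm!="base" else abs(z-.012)<.008
    r=r[k]; print(nm,len(r),np.percentile(r,[1,10,50,90,99],axis=0).round(4).tolist() if len(r) else "")
E
python3 - <<'E'
import sys; sys.path.insert(0,".")
import cv2
a=cv2.imread("pics/top0.png")[160:225,205:275]; b=cv2.imread("pics/side0.png")[235:340,240:310]
a=cv2.resize(a,(400,371),interpolation=2); b=cv2.resize(b,(400,600),interpolation=2)
a=cv2.copyMakeBorder(a,0,229,0,0,0); cv2.imwrite("pics/c3.png",cv2.hconcat([a,b]))
E
```

```text
grey [190. 208. 215. 218. 222.]
210 flange [ 0.54820957 -0.0795437   0.051     ] r 0.026517623577647708 tongue [ 0.58728713 -0.07282533  0.051     ] 2412.0 9.755156780938218
220 flange [ 0.54822249 -0.07754067  0.051     ] r 0.054978448624805984 tongue [ 0.58854127 -0.11992498  0.051     ] 576.0 -46.43067420641288
225 flange [ 0.5484495  -0.07849381  0.051     ] r 0.05673269978637602 tongue None 0.0 
z0.14 8 [0.61  0.168 0.142] [0.728 0.185 0.15 ]
z0.15 28 [0.608 0.165 0.15 ] [0.725 0.229 0.159]
z0.16 108 [0.61  0.164 0.16 ] [0.733 0.229 0.17 ]
z0.17 276 [0.609 0.166 0.17 ] [0.733 0.226 0.18 ]
z0.18 161 [0.611 0.166 0.18 ] [0.728 0.215 0.19 ]
z0.20 5 [0.711 0.192 0.203] [0.715 0.201 0.208]
z0.22 7 [0.711 0.189 0.221] [0.726 0.201 0.229]
z0.23 6 [0.711 0.19  0.23 ] [0.72  0.201 0.239]
((670.262939453125, 190.8455810546875), (124.2603759765625, 49.53131866455078), 14.9247465133667)
base 625 [0.58311731 0.08678237 0.00600052] [0.81293272 0.32009737 0.01791978]
lens 370 [[0.6111, 0.1736, 0.1393], [0.6161, 0.1852, 0.1495], [0.6403, 0.2015, 0.1691], [0.6566, 0.2129, 0.18], [0.6599, 0.2152, 0.1822]]
housing 492 [[0.6464, 0.1712, 0.1381], [0.651, 0.183, 0.145], [0.6697, 0.2124, 0.1754], [0.6881, 0.2172, 0.1814], [0.693, 0.2201, 0.183]]
base 911 [[0.6486, 0.1489, 0.006], [0.6591, 0.1611, 0.0095], [0.6939, 0.2091, 0.0117], [0.7414, 0.2408, 0.014], [0.7524, 0.2476, 0.0175]]
```

View pics/c3.png

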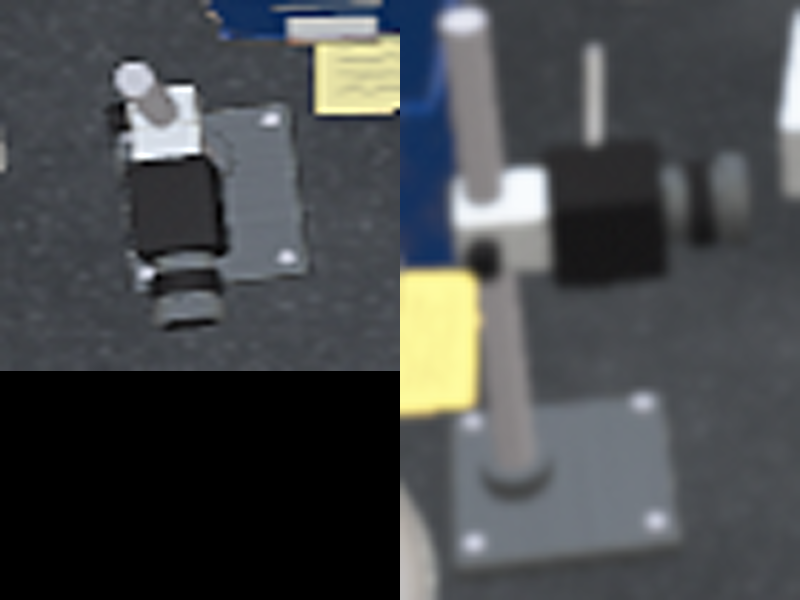

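Run:
```python
from h import *
sc=400/70
tb=[ray("top",205-.5+u/sc,160-.5+v/sc,.013) for u,v in [(270,119),(287,257),(148,272)]]
sb=[ray("side",240-.5+u/sc,235-.5+v/sc,.013) for u,v in [(643,402),(655,521),(474,542),(473,422)]]
ang=lambda a,b:np.degrees(np.arctan2(b[1]-a[1],b[0]-a[0]))
print("top bolts",np.round(tb,4).tolist(),"yaw",ang(tb[1],tb[0]),ang(tb[1],tb[2])-90,"centre",(tb[0]+tb[2])/2)
print("side bolts",np.round(sb,4).tolist(),"yaw",ang(sb[0],sb[3]),ang(sb[1],sb[2]),ang(sb[0],sb[1])-90,ang(sb[3],sb[2])-90,"centre",np.mean(sb,0))
D=np.load("pics/top0.npz"); S=np.load("pics/side0.npz")
for n,dd in(("top",D),("side",S)):
    P=cloud(n,dd["d"]); g=dd["im"].max(-1)
    k=(P[...,2]>.165)&(P[...,2]<.2)&(g<75)&(P[...,0]>.6)&(P[...,0]<.72)&(P[...,1]>.13)&(P[...,1]<.25)
    r=P[k]; print(n,"housing top",len(r),np.percentile(r[:,2],[10,30,50,70,90]).round(4),cv2.minAreaRect((r[:,:2]*1000).astype(np.float32)))
# column top in side/top
print("column top", ray("top",205-.5+134/sc,160-.5+78/sc,.262), ray("side",240-.5+463/sc,235-.5+20/sc,.262))
# lens front rim in top: front edge mid, and side
for z in(.16,.165,.17,.18,.185): print(z,"lens top front edge ends",ray("top",205-.5+158/sc,160-.5+327/sc,z)[:2],ray("top",205-.5+220/sc,160-.5+320/sc,z)[:2])
```

```text
top bolts [[0.746, 0.164, 0.013], [0.6667, 0.1515, 0.013], [0.656, 0.2306, 0.013]] yaw 8.95656455560405 7.755849272944502 centre [0.70097894 0.19732804 0.013     ]
side bolts [[0.4798, 0.152, 0.013], [0.4787, 0.2307, 0.013], [0.5591, 0.2426, 0.013], [0.5597, 0.1647, 0.013]] yaw 9.053860761774676 8.432794891778837 0.8063111402522196 0.4751943690615974 centre [0.51933139 0.1974828  0.013     ]
top housing top 319 [0.1715 0.1769 0.1797 0.1819 0.185 ] ((664.7365112304688, 189.37255859375), (112.82157897949219, 49.53131866455078), 14.924749374389648)
side housing top 349 [0.1688 0.1755 0.1793 0.1805 0.1817] ((675.452880859375, 195.49127197265625), (97.43502807617188, 49.88207244873047), 11.908893585205078)
column top [0.72014534 0.2001202  0.262     ] [0.56033828 0.20402917 0.262     ]
0.16 lens top front edge ends [0.60846686 0.20010278] [0.6130244  0.16781957]
0.165 lens top front edge ends [0.6079197  0.19929906] [0.61246312 0.16711585]
0.17 lens top front edge ends [0.60737253 0.19849535] [0.61190184 0.16641213]
0.18 lens top front edge ends [0.6062782  0.19688793] [0.61077927 0.1650047 ]
0.185 lens top front edge ends [0.60573103 0.19608422] [0.61021799 0.16430098]
```

Run:
```python
from h import *
sc=400/70
f=lambda u,v,z: ray("side",240-.5+(u-400)/sc,235-.5+v/sc,z)
sb=[f(u,v,.013) for u,v in [(643,402),(655,521),(474,542),(473,422)]]
ang=lambda a,b:np.degrees(np.arctan2(b[1]-a[1],b[0]-a[0]))
print(np.round(sb,4).tolist(),"yaw",ang(sb[0],sb[3]),ang(sb[1],sb[2]),ang(sb[0],sb[1])-90,ang(sb[3],sb[2])-90,"centre",np.mean(sb,0))
print("column top",f(463,20,.262))
# lens axis guess: through column top/bolt centre, yaw 8.7; triangulate height by projecting candidates
c=np.array([.701,.1974]); y=np.radians(8.7); e=np.array([np.cos(y),np.sin(y)]); n=np.array([-e[1],e[0]])
for z in(.155,.158,.161,.164):
  for back in(.09,.094): 
    L=np.array([*(c-e*back),z]); top=L+[0,0,.02]; bot=L-[0,0,.02]
    print(z,back,[((proj("side",p)-[239.5,234.5])*sc+[400,0]).round(0).tolist() for p in(L,top,bot)],[((proj("top",p)-[204.5,159.5])*sc).round(0).tolist() for p in (L-[*(-n*.02),0],L+[*(-n*.02),0])])
```

```text
[[0.6681, 0.1492, 0.013], [0.6566, 0.2283, 0.013], [0.7355, 0.2402, 0.013], [0.7465, 0.162, 0.013]] yaw 9.263198560407636 8.614558333031555 8.324525407311441 8.006670666082215 centre [0.70165737 0.19494302 0.013     ]
column top [0.72075536 0.20118739 0.262     ]
0.155 0.09 [[747.0, 204.0], [745.0, 167.0], [749.0, 241.0]] [[153.0, 327.0], [229.0, 317.0]]
0.155 0.094 [[756.0, 203.0], [754.0, 166.0], [758.0, 240.0]] [[154.0, 334.0], [230.0, 325.0]]
0.158 0.09 [[746.0, 199.0], [745.0, 161.0], [748.0, 236.0]] [[152.0, 326.0], [228.0, 317.0]]
0.158 0.094 [[756.0, 198.0], [754.0, 160.0], [757.0, 235.0]] [[153.0, 334.0], [229.0, 324.0]]
0.161 0.09 [[746.0, 193.0], [744.0, 155.0], [748.0, 230.0]] [[151.0, 326.0], [227.0, 316.0]]
0.161 0.094 [[755.0, 192.0], [754.0, 154.0], [757.0, 229.0]] [[152.0, 333.0], [228.0, 324.0]]
0.164 0.09 [[746.0, 188.0], [744.0, 150.0], [748.0, 225.0]] [[150.0, 325.0], [226.0, 315.0]]
0.164 0.094 [[755.0, 187.0], [753.0, 149.0], [757.0, 224.0]] [[151.0, 332.0], [227.0, 323.0]]
```

```bash
cat >> h.py <<'E'
def plan(targets,yaw=None,start=None,rowmax=48,total=None):
    """world straight legs to targets (m), tool-x yaw (deg); prints rows in tool axes"""
    s,p,M=st(); 
    print("t",round(s["time"],2),"p",p.round(4),"F",np.round(s["force"],1),"w",round(s["gripper_width"],3))
    tilt=np.cross(M[:,2],[0,0,-1]); a=np.degrees(np.arctan2(M[1,0],M[0,0]))
    dy=0 if yaw is None else (yaw-a+180)%360-180
    segs=[];q=p
    for tg in targets:
        tg=np.array(tg); n=max(1,int(np.ceil(np.linalg.norm(tg-q)*1000/rowmax-1e-6))); segs+=[(tg-q)/n]*n; q=tg
    if total and len(segs)<total and len(targets)==1: segs=[(np.array(targets[0])-p)/total]*total
    N=len(segs); nr=max(N,int(np.ceil(abs(dy)/8.5))); print("yaw",round(a,2),"dyaw",round(dy,2),"tilt",np.degrees(tilt).round(2),"tool axes tilt fix",np.degrees(M.T@tilt).round(2))
    for i in range(nr):
        b=np.radians(a+dy*i/nr); Mx=np.array([[np.cos(b),np.sin(b),0],[np.sin(b),-np.cos(b),0],[0,0,-1]])
        d=Mx.T@(segs[i]*1000) if i<N else np.zeros(3)
        print({k:round(float(v),1) for k,v in zip(("x","y","z","rz"),(*d,-dy/nr))})
E
python3 - <<'E'
from h import *
f=lambda u,v,z: ray("side",225-.5+u/4.4,205-.5+v/4.4,z)
print("ring side",f(555,34,.022),"head side",f(444,107,.109),"flange side",f(448,184,.051))
plan([(.42,.33,.40),(.47,0.0,.36),(.458,-.338,.30)],98)
E
```

```text
ring side [ 0.45899369 -0.33339377  0.022     ] head side [ 0.54966716 -0.08194203  0.109     ] flange side [ 0.54744942 -0.07356415  0.051     ]
t 0.1 p [0.1569 0.6049 0.404 ] F [ 0.6  0.4 -0. ] w 1.0
yaw 165.46 dyaw -67.46 tilt [ 0.07 -0.01  0.  ] tool axes tilt fix [-0.07  0.01  0.  ]
{'x': -40.5, 'y': -25.0, 'z': 0.5, 'rz': 2.8}
{'x': -41.6, 'y': -23.0, 'z': 0.5, 'rz': 2.8}
{'x': -42.7, 'y': -20.9, 'z': 0.5, 'rz': 2.8}
{'x': -43.7, 'y': -18.8, 'z': 0.5, 'rz': 2.8}
{'x': -44.6, 'y': -16.6, 'z': 0.5, 'rz': 2.8}
{'x': -45.3, 'y': -14.4, 'z': 0.5, 'rz': 2.8}
{'x': -46.0, 'y': -12.2, 'z': 0.5, 'rz': 2.8}
{'x': -46.5, 'y': -9.9, 'z': 0.5, 'rz': 2.8}
{'x': -29.8, 'y': -29.2, 'z': 5.0, 'rz': 2.8}
{'x': -31.2, 'y': -27.7, 'z': 5.0, 'rz': 2.8}
{'x': -32.5, 'y': -26.1, 'z': 5.0, 'rz': 2.8}
{'x': -33.8, 'y': -24.5, 'z': 5.0, 'rz': 2.8}
{'x': -34.9, 'y': -22.8, 'z': 5.0, 'rz': 2.8}
{'x': -36.0, 'y': -21.1, 'z': 5.0, 'rz': 2.8}
{'x': -37.0, 'y': -19.3, 'z': 5.0, 'rz': 2.8}
{'x': -37.9, 'y': -17.4, 'z': 5.0, 'rz': 2.8}
{'x': -35.6, 'y': -22.7, 'z': 7.5, 'rz': 2.8}
{'x': -36.7, 'y': -21.0, 'z': 7.5, 'rz': 2.8}
{'x': -37.7, 'y': -19.1, 'z': 7.5, 'rz': 2.8}
{'x': -38.6, 'y': -17.3, 'z': 7.5, 'rz': 2.8}
{'x': -39.4, 'y': -15.3, 'z': 7.5, 'rz': 2.8}
{'x': -40.1, 'y': -13.4, 'z': 7.5, 'rz': 2.8}
{'x': -40.7, 'y': -11.4, 'z': 7.5, 'rz': 2.8}
{'x': -41.2, 'y': -9.4, 'z': 7.5, 'rz': 2.8}
```

Emit:
{"method": "drive_tool", "body": {"motion": [{"x": -40.5,"y": -25,"z": 0.5,"rz": 2.8},{"x": -41.6,"y": -23,"z": 0.5,"rz": 2.8},{"x": -42.7,"y": -21,"z": 0.5,"rz": 2.8},{"x": -43.7,"y": -19,"z": 0.5,"rz": 2.8},{"x": -44.6,"y": -16.6,"z": 0.5,"rz": 2.8},{"x": -45.3,"y": -14.4,"z": 0.5,"rz": 2.8},{"x": -46,"y": -12.2,"z": 0.5,"rz": 2.8},{"x": -46.5,"y": -10,"z": 0.5,"rz": 2.8}], "claw": -0.45}}

```text
invalid input
```

Emit:
{"method": "drive_tool", "body": {"motion": [{"x": -30,"y": -29,"z": 5,"rz": 2.8},{"x": -31,"y": -28,"z": 5,"rz": 2.8},{"x": -32.5,"y": -26,"z": 5,"rz": 2.8},{"x": -34,"y": -24.5,"z": 5,"rz": 2.8},{"x": -35,"y": -23,"z": 5,"rz": 2.8},{"x": -36,"y": -21,"z": 5,"rz": 2.8},{"x": -37,"y": -19,"z": 5,"rz": 2.8},{"x": -38,"y": -17,"z": 5,"rz": 2.8}]}}

```text
invalid input
```

```bash
python3 -c "
from h import *
plan([(.459,-.337,.30)],98)"
```

```text
t 0.1 p [0.1569 0.6049 0.404 ] F [ 0.6  0.4 -0. ] w 1.0
yaw 165.46 dyaw -67.46 tilt [ 0.07 -0.01  0.  ] tool axes tilt fix [-0.07  0.01  0.  ]
{'x': -25.2, 'y': -39.8, 'z': 5.0, 'rz': 3.2}
{'x': -27.4, 'y': -38.3, 'z': 5.0, 'rz': 3.2}
{'x': -29.5, 'y': -36.7, 'z': 5.0, 'rz': 3.2}
{'x': -31.5, 'y': -35.0, 'z': 5.0, 'rz': 3.2}
{'x': -33.4, 'y': -33.2, 'z': 5.0, 'rz': 3.2}
{'x': -35.2, 'y': -31.3, 'z': 5.0, 'rz': 3.2}
{'x': -36.9, 'y': -29.3, 'z': 5.0, 'rz': 3.2}
{'x': -38.5, 'y': -27.1, 'z': 5.0, 'rz': 3.2}
{'x': -40.0, 'y': -24.9, 'z': 5.0, 'rz': 3.2}
{'x': -41.3, 'y': -22.7, 'z': 5.0, 'rz': 3.2}
{'x': -42.5, 'y': -20.3, 'z': 5.0, 'rz': 3.2}
{'x': -43.6, 'y': -17.9, 'z': 5.0, 'rz': 3.2}
{'x': -44.5, 'y': -15.4, 'z': 5.0, 'rz': 3.2}
{'x': -45.3, 'y': -12.9, 'z': 5.0, 'rz': 3.2}
{'x': -45.9, 'y': -10.4, 'z': 5.0, 'rz': 3.2}
{'x': -46.5, 'y': -7.8, 'z': 5.0, 'rz': 3.2}
{'x': -46.8, 'y': -5.2, 'z': 5.0, 'rz': 3.2}
{'x': -47.0, 'y': -2.5, 'z': 5.0, 'rz': 3.2}
{'x': -47.1, 'y': 0.1, 'z': 5.0, 'rz': 3.2}
{'x': -47.0, 'y': 2.8, 'z': 5.0, 'rz': 3.2}
{'x': -46.8, 'y': 5.4, 'z': 5.0, 'rz': 3.2}
```

Emit:
{"method": "drive_tool", "body": {"motion": [{"x": -40.5,"y": -25,"z": 0.5,"rx": 0,"ry": 0,"rz": 2.8},{"x": -41.6,"y": -23,"z": 0.5,"rx": 0,"ry": 0,"rz": 2.8},{"x": -42.7,"y": -21,"z": 0.5,"rx": 0,"ry": 0,"rz": 2.8},{"x": -43.7,"y": -19,"z": 0.5,"rx": 0,"ry": 0,"rz": 2.8},{"x": -44.6,"y": -16.6,"z": 0.5,"rx": 0,"ry": 0,"rz": 2.8},{"x": -45.3,"y": -14.4,"z": 0.5,"rx": 0,"ry": 0,"rz": 2.8},{"x": -46,"y": -12.2,"z": 0.5,"rx": 0,"ry": 0,"rz": 2.8},{"x": -46.5,"y": -10,"z": 0.5,"rx": 0,"ry": 0,"rz": 2.8}], "claw": -0.45}}

```text
time: 0.9
tool_pos: [0.4218, 0.3235, 0.3958]
tcp_rot: [-0.002, 0.317, 0.948, -0.003]
force: [0.8, 1.2, 0.2]
gripper_width: 0.725
```

```bash
python3 -c "
from h import *
plan([(.47,0,.36),(.459,-.337,.30)],98)"
```

```text
t 0.9 p [0.4218 0.3235 0.3958] F [0.8 1.2 0.2] w 0.725
yaw 143.02 dyaw -45.02 tilt [ 0.21 -0.34  0.  ] tool axes tilt fix [-0.38 -0.15  0.  ]
{'x': -33.3, 'y': -32.8, 'z': 5.1, 'rz': 3.0}
{'x': -35.0, 'y': -31.0, 'z': 5.1, 'rz': 3.0}
{'x': -36.5, 'y': -29.1, 'z': 5.1, 'rz': 3.0}
{'x': -38.0, 'y': -27.2, 'z': 5.1, 'rz': 3.0}
{'x': -39.4, 'y': -25.1, 'z': 5.1, 'rz': 3.0}
{'x': -40.6, 'y': -23.0, 'z': 5.1, 'rz': 3.0}
{'x': -41.8, 'y': -20.9, 'z': 5.1, 'rz': 3.0}
{'x': -35.0, 'y': -23.5, 'z': 7.5, 'rz': 3.0}
{'x': -36.2, 'y': -21.6, 'z': 7.5, 'rz': 3.0}
{'x': -37.3, 'y': -19.7, 'z': 7.5, 'rz': 3.0}
{'x': -38.2, 'y': -17.7, 'z': 7.5, 'rz': 3.0}
{'x': -39.1, 'y': -15.7, 'z': 7.5, 'rz': 3.0}
{'x': -39.9, 'y': -13.6, 'z': 7.5, 'rz': 3.0}
{'x': -40.5, 'y': -11.5, 'z': 7.5, 'rz': 3.0}
{'x': -41.1, 'y': -9.4, 'z': 7.5, 'rz': 3.0}
```

Tracks well; continue.

Emit:
{"method": "drive_tool", "body": {"motion": [{"x": -33.3,"y": -32.8,"z": 5,"rx": 0,"ry": 0,"rz": 3},{"x": -35,"y": -31,"z": 5,"rx": 0,"ry": 0,"rz": 3},{"x": -36.5,"y": -29,"z": 5,"rx": 0,"ry": 0,"rz": 3},{"x": -38,"y": -27,"z": 5,"rx": 0,"ry": 0,"rz": 3},{"x": -39.4,"y": -25,"z": 5,"rx": 0,"ry": 0,"rz": 3},{"x": -40.6,"y": -23,"z": 5,"rx": 0,"ry": 0,"rz": 3},{"x": -41.8,"y": -21,"z": 5,"rx": 0,"ry": 0,"rz": 3},{"x": -35,"y": -23.5,"z": 7.5,"rx": 0,"ry": 0,"rz": 3}]}}

```text
time: 1.7
tool_pos: [0.467, -0.0587, 0.3522]
tcp_rot: [-0.001, 0.516, 0.856, -0.003]
force: [1.6, -0.1, -1.4]
gripper_width: 0.725
```

Emit:
{"method": "drive_tool", "body": {"motion": [{"x": -36.2,"y": -21.6,"z": 7.5,"rx": 0,"ry": 0,"rz": 3},{"x": -37.3,"y": -19.7,"z": 7.5,"rx": 0,"ry": 0,"rz": 3},{"x": -38.2,"y": -17.7,"z": 7.5,"rx": 0,"ry": 0,"rz": 3},{"x": -39,"y": -15.7,"z": 7.5,"rx": 0,"ry": 0,"rz": 3},{"x": -40,"y": -13.6,"z": 7.5,"rx": 0,"ry": 0,"rz": 3},{"x": -40.5,"y": -11.5,"z": 7.5,"rx": 0,"ry": 0,"rz": 3},{"x": -41,"y": -9.4,"z": 7.5,"rx": 0,"ry": 0,"rz": 3},{"x": 0,"y": 0,"z": 0,"rx": 0,"ry": 0,"rz": 0}]}}

```text
time: 2.5
tool_pos: [0.4433, -0.3699, 0.2971]
tcp_rot: [-0.001, 0.672, 0.741, -0.004]
force: [-1.1, 0.6, -0.3]
gripper_width: 0.729
```

```bash
python3 -c "
from h import *
plan([(.459,-.337,.178)],98,total=8)
im,d=snap('side','s1')
cv2.imwrite('pics/s1c.png',cv2.resize(im[130:280,280:400],None,fx=4,fy=4,interpolation=2)[...,::-1])
g=cv2.cvtColor(im,cv2.COLOR_RGB2GRAY)[205:227,340:362];print(g[::2,::2])"
```

```text
t 2.5 p [ 0.4433 -0.3699  0.2971] F [-1.1  0.6 -0.3] w 0.729
yaw 95.56 dyaw 2.44 tilt [ 0.29 -0.36  0.  ] tool axes tilt fix [-0.38  0.26  0.  ]
{'x': 3.9, 'y': 2.4, 'z': 14.9, 'rz': -0.3}
{'x': 3.9, 'y': 2.4, 'z': 14.9, 'rz': -0.3}
{'x': 3.9, 'y': 2.4, 'z': 14.9, 'rz': -0.3}
{'x': 3.9, 'y': 2.4, 'z': 14.9, 'rz': -0.3}
{'x': 3.8, 'y': 2.4, 'z': 14.9, 'rz': -0.3}
{'x': 3.8, 'y': 2.5, 'z': 14.9, 'rz': -0.3}
{'x': 3.8, 'y': 2.5, 'z': 14.9, 'rz': -0.3}
{'x': 3.8, 'y': 2.5, 'z': 14.9, 'rz': -0.3}
[[ 75  76  75  74  74  74  77  81  84  85  86]
 [ 77  76  75  77  82  86  87  86  89  89  91]
 [ 81  80  85 126 165 169 167 148 105  92  96]
 [ 83  82 130 213 195 166 174 217 175 101  99]
 [ 80  80 125 208 200 172 180 214 188 104  98]
 [ 79  79  96 139 164 176 172 164 139 100  99]
 [ 79  80  93 120 130 132 131 133 122  97  98]
 [ 81  82  86 103 119 122 121 113  99  95  97]
 [ 81  81  83  85  89  91  91  91  93  94  95]
 [ 81  81  81  83  83  85  87  89  92  94  95]
 [ 84  83  81  84  85  85  88  90  90  90  92]]
```

View pics/s1c.png

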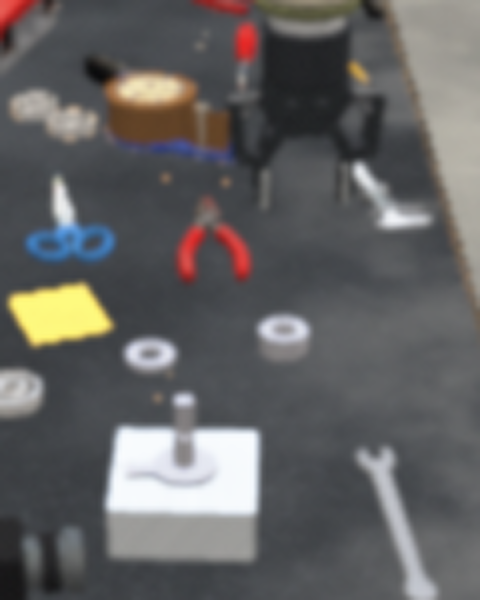

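The side crop shows the ring's top ellipse centred at full-frame (351,212), the gripper hanging beyond it, and the arbor head at about (326,229). I'll grasp along x, then regrasp along y, so the ring centres on the tool.

```bash
python3 -c "
from h import *
plan([(.4587,-.3365,.177)],98,total=7)"
```

```text
t 2.55 p [ 0.4443 -0.3676  0.2973] F [ 0.1  0.1 -0.7] w 0.725
yaw 95.75 dyaw 2.25 tilt [ 0.2  -0.33  0.  ] tool axes tilt fix [-0.35  0.17  0.  ]
{'x': 4.2, 'y': 2.5, 'z': 17.2, 'rz': -0.3}
{'x': 4.2, 'y': 2.5, 'z': 17.2, 'rz': -0.3}
{'x': 4.2, 'y': 2.5, 'z': 17.2, 'rz': -0.3}
{'x': 4.2, 'y': 2.6, 'z': 17.2, 'rz': -0.3}
{'x': 4.2, 'y': 2.6, 'z': 17.2, 'rz': -0.3}
{'x': 4.1, 'y': 2.6, 'z': 17.2, 'rz': -0.3}
{'x': 4.1, 'y': 2.6, 'z': 17.2, 'rz': -0.3}
```

Emit:
{"method": "drive_tool", "body": {"motion": [{"x": 4.5,"y": 2.7,"z": 17,"rx": -0.1,"ry": 0.1,"rz": -0.3},{"x": 4.5,"y": 2.7,"z": 17,"rx": -0.1,"ry": 0.1,"rz": -0.3},{"x": 4.5,"y": 2.7,"z": 17,"rx": -0.1,"ry": 0,"rz": -0.3},{"x": 4.5,"y": 2.7,"z": 17,"rx": -0.1,"ry": 0,"rz": -0.3},{"x": 4.5,"y": 2.7,"z": 16,"rx": 0,"ry": 0,"rz": -0.3},{"x": 4.5,"y": 2.7,"z": 15,"rx": 0,"ry": 0,"rz": -0.3},{"x": 4.5,"y": 2.7,"z": 9,"rx": 0,"ry": 0,"rz": 0},{"x": 0,"y": 0,"z": 0,"rx": 0,"ry": 0,"rz": 0}]}}

```text
time: 3.35
tool_pos: [0.4631, -0.3248, 0.1852]
tcp_rot: [-0.001, 0.654, 0.756, 0.003]
force: [0.3, 0.0, 0.3]
gripper_width: 0.722
```

```bash
python3 -c "
from h import *
plan([(.4587,-.3365,.177)],98)"
```

```text
t 3.35 p [ 0.4631 -0.3248  0.1852] F [0.3 0.  0.3] w 0.722
yaw 98.29 dyaw -0.29 tilt [-0.35  0.15  0.  ] tool axes tilt fix [ 0.2  -0.32  0.  ]
{'x': -11.0, 'y': -6.0, 'z': 8.2, 'rz': 0.3}
```

Emit:
{"method": "drive_tool", "body": {"motion": [{"x": -5,"y": -3,"z": 0,"rx": 0,"ry": 0,"rz": 0},{"x": -5,"y": -3,"z": 3,"rx": 0,"ry": 0,"rz": 0},{"x": -1,"y": 0,"z": 5,"rx": 0,"ry": 0,"rz": 0},{"x": 0,"y": 0,"z": 0,"rx": 0,"ry": 0,"rz": 0},{"x": 0,"y": 0,"z": 0,"rx": 0,"ry": 0,"rz": 0},{"x": 0,"y": 0,"z": 0,"rx": 0,"ry": 0,"rz": 0},{"x": 0,"y": 0,"z": 0,"rx": 0,"ry": 0,"rz": 0},{"x": 0,"y": 0,"z": 0,"rx": 0,"ry": 0,"rz": 0}]}}

```text
time: 4.15
tool_pos: [0.4585, -0.3392, 0.1789]
tcp_rot: [0.001, 0.655, 0.756, 0.003]
force: [-0.5, 0.2, -0.8]
gripper_width: 0.724
```

```bash
python3 -c "
from h import *
plan([(.4587,-.3365,.177)],98)"
```

```text
t 4.15 p [ 0.4585 -0.3392  0.1789] F [-0.5  0.2 -0.8] w 0.724
yaw 98.19 dyaw -0.19 tilt [-0.23  0.33  0.  ] tool axes tilt fix [ 0.36 -0.18  0.  ]
{'x': 2.6, 'y': 0.6, 'z': 1.9, 'rz': 0.2}
```

Emit:
{"method": "drive_tool", "body": {"motion": [{"x": 1.5,"y": 0,"z": 1.5,"rx": 0.2,"ry": -0.1,"rz": 0},{"x": 0,"y": 0,"z": 0,"rx": 0,"ry": 0,"rz": 0},{"x": 0,"y": 0,"z": 0,"rx": 0,"ry": 0,"rz": 0},{"x": 0,"y": 0,"z": 0,"rx": 0,"ry": 0,"rz": 0},{"x": 0,"y": 0,"z": 0,"rx": 0,"ry": 0,"rz": 0},{"x": 0,"y": 0,"z": 0,"rx": 0,"ry": 0,"rz": 0},{"x": 0,"y": 0,"z": 0,"rx": 0,"ry": 0,"rz": 0},{"x": 0,"y": 0,"z": 0,"rx": 0,"ry": 0,"rz": 0}], "claw": 1}}

```text
time: 4.95
tool_pos: [0.4585, -0.3374, 0.1779]
tcp_rot: [0.001, 0.655, 0.756, 0.001]
force: [-0.1, -0.3, 1.3]
gripper_width: 0.49
```

Emit:
{"method": "drive_tool", "body": {"motion": [{"x": 0,"y": 0,"z": 0,"rx": 0,"ry": 0,"rz": 0},{"x": 0,"y": 0,"z": 0,"rx": 0,"ry": 0,"rz": 0},{"x": 0,"y": 0,"z": 0,"rx": 0,"ry": 0,"rz": 0},{"x": 0,"y": 0,"z": 0,"rx": 0,"ry": 0,"rz": 8.5},{"x": 0,"y": 0,"z": 0,"rx": 0,"ry": 0,"rz": 8.5},{"x": 0,"y": 0,"z": 0,"rx": 0,"ry": 0,"rz": 8.5},{"x": 0,"y": 0,"z": 0,"rx": 0,"ry": 0,"rz": 8.5},{"x": 0,"y": 0,"z": 0,"rx": 0,"ry": 0,"rz": 8.5}], "claw": -0.45}}

```text
time: 5.75
tool_pos: [0.4585, -0.3372, 0.1777]
tcp_rot: [-0.0, 0.887, 0.462, 0.002]
force: [0.2, 1.0, -0.5]
gripper_width: 0.725
```

Emit:
{"method": "drive_tool", "body": {"motion": [{"x": 0,"y": 0,"z": 0,"rx": 0,"ry": 0,"rz": 8.5},{"x": 0,"y": 0,"z": 0,"rx": 0,"ry": 0,"rz": 8.5},{"x": 0,"y": 0,"z": 0,"rx": 0,"ry": 0,"rz": 8.5},{"x": 0,"y": 0,"z": 0,"rx": 0,"ry": 0,"rz": 8.5},{"x": 0,"y": 0,"z": 0,"rx": 0,"ry": 0,"rz": 8.5},{"x": 0,"y": 0,"z": 0,"rx": 0,"ry": 0,"rz": 0},{"x": 0,"y": 0,"z": 0,"rx": 0,"ry": 0,"rz": 0},{"x": 0,"y": 0,"z": 0,"rx": 0,"ry": 0,"rz": 0}]}}

```text
time: 6.55
tool_pos: [0.4592, -0.3363, 0.1774]
tcp_rot: [-0.001, 0.994, 0.108, 0.002]
force: [0.9, 0.2, 0.4]
gripper_width: 0.723
```

```bash
python3 -c "
from h import *
plan([(.4587,-.3365,.177)],8)"
```

```text
t 6.55 p [ 0.4592 -0.3363  0.1774] F [0.9 0.2 0.4] w 0.723
yaw 12.4 dyaw -4.4 tilt [-0.12  0.17  0.  ] tool axes tilt fix [-0.08 -0.19  0.  ]
{'x': -0.5, 'y': 0.1, 'z': 0.4, 'rz': 4.4}
```

Emit:
{"method": "drive_tool", "body": {"motion": [{"x": -0.5,"y": 0,"z": 0,"rx": 0,"ry": 0,"rz": 0},{"x": 0,"y": 0,"z": 0,"rx": 0,"ry": 0,"rz": 0},{"x": 0,"y": 0,"z": 0,"rx": 0,"ry": 0,"rz": 0},{"x": 0,"y": 0,"z": 0,"rx": 0,"ry": 0,"rz": 0},{"x": 0,"y": 0,"z": 0,"rx": 0,"ry": 0,"rz": 0},{"x": 0,"y": 0,"z": 0,"rx": 0,"ry": 0,"rz": 0},{"x": 0,"y": 0,"z": 0,"rx": 0,"ry": 0,"rz": 0},{"x": 0,"y": 0,"z": 0,"rx": 0,"ry": 0,"rz": 0}], "claw": 1}}

```text
time: 7.35
tool_pos: [0.4585, -0.3368, 0.1779]
tcp_rot: [-0.001, 0.994, 0.111, 0.002]
force: [-0.2, -0.8, 0.3]
gripper_width: 0.485
```

Emit:
{"method": "drive_tool", "body": {"motion": [{"x": 0,"y": 0,"z": -5,"rx": 0,"ry": 0,"rz": 0},{"x": 0,"y": 0,"z": -10,"rx": 0,"ry": 0,"rz": 0},{"x": 0,"y": 0,"z": -20,"rx": 0,"ry": 0,"rz": 0},{"x": 0,"y": 0,"z": -25,"rx": 0,"ry": 0,"rz": 0},{"x": 0,"y": 0,"z": -25,"rx": 0,"ry": 0,"rz": 0},{"x": 0,"y": 0,"z": -25,"rx": 0,"ry": 0,"rz": 0},{"x": 0,"y": 0,"z": -20,"rx": 0,"ry": 0,"rz": 0},{"x": 0,"y": 0,"z": -5,"rx": 0,"ry": 0,"rz": 0}]}}

```text
time: 8.15
tool_pos: [0.4566, -0.3375, 0.321]
tcp_rot: [-0.002, 0.994, 0.11, 0.001]
force: [-0.8, 0.5, -1.4]
gripper_width: 0.484
```

```bash
python3 -c "
from h import *
plan([(.5485,-.0810,.305)],12,rowmax=45)"
```

```text
t 8.15 p [ 0.4566 -0.3375  0.321 ] F [-0.8  0.5 -1.4] w 0.484
yaw 12.63 dyaw -0.63 tilt [-0.22  0.15  0.  ] tool axes tilt fix [-0.18 -0.19  0.  ]
{'x': 20.8, 'y': -32.9, 'z': 2.3, 'rz': 0.1}
{'x': 20.8, 'y': -32.9, 'z': 2.3, 'rz': 0.1}
{'x': 20.7, 'y': -32.9, 'z': 2.3, 'rz': 0.1}
{'x': 20.7, 'y': -33.0, 'z': 2.3, 'rz': 0.1}
{'x': 20.6, 'y': -33.0, 'z': 2.3, 'rz': 0.1}
{'x': 20.6, 'y': -33.0, 'z': 2.3, 'rz': 0.1}
{'x': 20.5, 'y': -33.1, 'z': 2.3, 'rz': 0.1}
```

Emit:
{"method": "drive_tool", "body": {"motion": [{"x": 10,"y": -16,"z": 0,"rx": 0,"ry": 0,"rz": 0},{"x": 25,"y": -40,"z": 0,"rx": 0,"ry": 0,"rz": 0},{"x": 27,"y": -42,"z": 0,"rx": 0,"ry": 0,"rz": 0},{"x": 27,"y": -42,"z": 4,"rx": 0,"ry": 0,"rz": 0},{"x": 24,"y": -39,"z": 4,"rx": 0,"ry": 0,"rz": 0},{"x": 17,"y": -28,"z": 4,"rx": 0,"ry": 0,"rz": 0},{"x": 10,"y": -16,"z": 3,"rx": 0,"ry": 0,"rz": 0},{"x": 4,"y": -6,"z": 0,"rx": 0,"ry": 0,"rz": 0}]}}

```text
time: 8.95
tool_pos: [0.5481, -0.0746, 0.3058]
tcp_rot: [-0.002, 0.994, 0.107, 0.002]
force: [-1.1, 0.2, -0.7]
gripper_width: 0.482
```

```bash
python3 -c "
from h import *
plan([(.5485,-.0810,.305)],12,rowmax=45)"
```

```text
t 8.95 p [ 0.5481 -0.0746  0.3058] F [-1.1  0.2 -0.7] w 0.482
yaw 12.33 dyaw -0.33 tilt [-0.2   0.17  0.  ] tool axes tilt fix [-0.16 -0.21  0.  ]
{'x': -1.0, 'y': 6.3, 'z': 0.8, 'rz': 0.3}
```

Emit:
{"method": "drive_tool", "body": {"motion": [{"x": -0.5,"y": 3,"z": 0,"rx": -0.1,"ry": -0.2,"rz": 0},{"x": -0.5,"y": 3,"z": 0,"rx": 0,"ry": 0,"rz": 0},{"x": 0,"y": 0,"z": 0,"rx": 0,"ry": 0,"rz": 0},{"x": 0,"y": 0,"z": 0,"rx": 0,"ry": 0,"rz": 0},{"x": 0,"y": 0,"z": 0,"rx": 0,"ry": 0,"rz": 0},{"x": 0,"y": 0,"z": 0,"rx": 0,"ry": 0,"rz": 0},{"x": 0,"y": 0,"z": 0,"rx": 0,"ry": 0,"rz": 0},{"x": 0,"y": 0,"z": 0,"rx": 0,"ry": 0,"rz": 0}]}}

```text
time: 9.75
tool_pos: [0.5465, -0.087, 0.3063]
tcp_rot: [0.0, 0.995, 0.104, -0.0]
force: [0.0, 0.1, -2.1]
gripper_width: 0.486
```

```bash
python3 -c "
from h import *
plan([(.5485,-.0810,.305)],12,rowmax=45)
im,d=snap('side','s2')
a=cv2.resize(im[195:275,285:365],None,fx=7.5,fy=7.5,interpolation=2)[...,::-1]
cv2.imwrite('pics/s2c.png',a)
for p in [(.5485,-.081,.109),(.5485,-.081,.305-.1775),(.5485+.022,-.081,.1275),(.5485-.022,-.081,.1275)]: print(((proj('side',p)-[284.5,194.5])*7.5).round(0))
"
```

```text
t 9.75 p [ 0.5465 -0.087   0.3063] F [ 0.   0.1 -2.1] w 0.486
yaw 11.89 dyaw 0.11 tilt [ 0.   -0.02  0.  ] tool axes tilt fix [-0.    0.02  0.  ]
{'x': 3.2, 'y': -5.4, 'z': 1.3, 'rz': -0.1}
[310. 259.]
[309. 219.]
[254. 220.]
[365. 219.]
```

View pics/s2c.png

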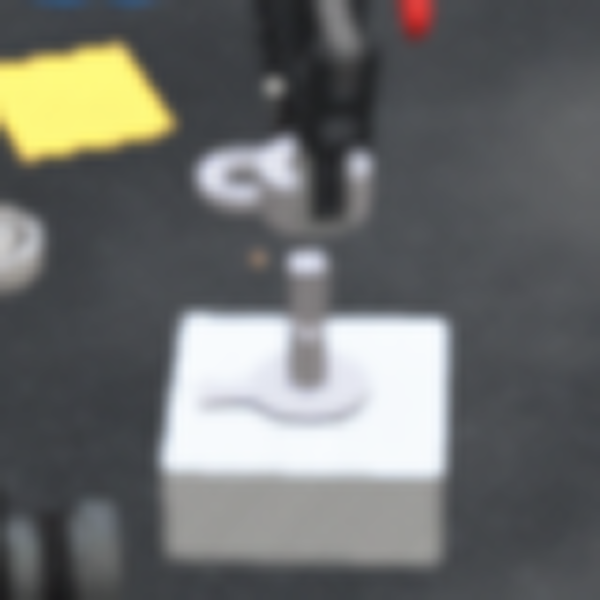

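The side crop shows the ring at centre column ~318 with its bottom edge at row ~232. The head top is at (308,263) and the flange at (308,388). The ring is off by about 4 mm in −x and some in −y. I'll compute the relative offset.

```bash
python3 -c "
from h import *
c=lambda p:((proj('side',p)-[284.5,194.5])*7.5).round(1)
print('ring bottom front',c((.5465,-.065,.1288)),'R edge',c((.5245,-.087,.1288)),c((.5245,-.087,.1508)))
for y in(-.083,-.08,-.077): print(y,'head top c',c((.5495,y,.109)),'flange front edge top',c((.5495,y+.026,.051)))
im=np.load('pics/s2.npz')['im']; g=cv2.cvtColor(im,cv2.COLOR_RGB2GRAY)
print(g[219:232,320:336]); print(g[240:256,326])
"
```

```text
ring bottom front [314.5 237.3] R edge [369.3 208. ] [369.3 160.4]
-0.083 head top c [307.2 256. ] flange front edge top [308.8 411.6]
-0.08 head top c [307.3 259.9] flange front edge top [308.8 415.8]
-0.077 head top c [307.3 263.9] flange front edge top [308.8 420.1]
[[160 182 198 192 165 126  83  50  40  42  64 104 137 137 110  88]
 [141 146 156 157 143 118  81  49  39  41  61  97 126 129 108  87]
 [129 127 131 132 127 110  79  49  39  42  61  96 124 126 104  85]
 [120 122 126 126 122 109  79  51  43  47  64  97 123 123 100  83]
 [111 121 126 125 120 109  84  59  56  60  76 104 120 115  95  82]
 [100 113 122 123 119 113  96  83  80  84  92 105 111 101  88  81]
 [ 86  98 108 115 116 112 107 102 101 100 100  98  96  89  83  80]
 [ 80  85  92  97  99  99  99  98  95  93  91  87  86  84  82  79]
 [ 82  80  82  88  95 100 103  99  89  83  81  81  82  83  82  80]
 [ 92  82  85 108 137 151 152 139 107  84  79  79  81  81  81  81]
 [101  85  92 139 188 206 206 185 136  93  80  79  80  81  81  81]
 [ 91  82  95 143 193 210 209 190 144  98  82  79  80  80  80  81]
 [ 79  77  87 120 155 167 166 154 125  93  80  78  78  78  79  80]]
[158 140 134 134 135 139 164 204 225 223 202 207 239 248 249 249]
```

```bash
python3 -c "
from h import *
plan([(.5485,-.0800,.305)],12)
s=robot.state(); print(np.round(s['joint_velocities'],3))
D=np.load('pics/s2.npz'); Q=cloud('side',D['d'])
print('head',Q[229:231,324:328].reshape(-1,3).round(4).tolist())
print('ring wall',Q[219:224,321:323].reshape(-1,3).round(4).tolist(),Q[219:224,332].round(4).tolist())
print('flange',Q[246:248,325:328].reshape(-1,3).round(4).tolist())
im,d=snap('top','t2'); P=cloud('top',d); m=(P[...,2]>.04)&(P[...,2]<.055)
print('top head visible?',im[242,325])
"
```

```text
t 9.8 p [ 0.5465 -0.0869  0.3063] F [ 0.4 -0.8 -1.7] w 0.482
yaw 11.9 dyaw 0.1 tilt [ 0.01 -0.01  0.  ] tool axes tilt fix [0.   0.02 0.  ]
{'x': 3.4, 'y': -6.4, 'z': 1.3, 'rz': -0.1}
[-0.002  0.001 -0.002 -0.002 -0.003 -0.002  0.001]
head [[0.5539, -0.081, 0.109], [0.5509, -0.0823, 0.1082], [0.5479, -0.0842, 0.107], [0.5449, -0.0786, 0.1104], [0.5539, -0.0754, 0.1089], [0.5509, -0.0715, 0.1113], [0.5479, -0.0758, 0.1086], [0.5449, -0.0784, 0.107]]
ring wall [[0.5623, -0.0714, 0.1497], [0.5594, -0.071, 0.1499], [0.5623, -0.0689, 0.1478], [0.5594, -0.0725, 0.1456], [0.5625, -0.0781, 0.1388], [0.5595, -0.0719, 0.1425], [0.5625, -0.0726, 0.1387], [0.5595, -0.0689, 0.1409], [0.5626, -0.0773, 0.1324], [0.5595, -0.0713, 0.136]] [[0.5298, -0.0765, 0.1463], [0.5298, -0.079, 0.1414], [0.5298, -0.0778, 0.1387], [0.5298, -0.0776, 0.1353], [0.5298, -0.0796, 0.1307]]
flange [[0.5515, -0.0713, 0.0537], [0.5484, -0.0696, 0.0549], [0.5454, -0.0718, 0.0533], [0.5515, -0.0691, 0.0515], [0.5484, -0.0709, 0.0503], [0.5454, -0.0702, 0.0507]]
top head visible? [214 206 191]
```

Emit:
{"method": "drive_tool", "body": {"motion": [{"x": 1.6,"y": -2.4,"z": 0,"rx": 0,"ry": 0,"rz": 0},{"x": 1.6,"y": -2.4,"z": 0,"rx": 0,"ry": 0,"rz": 0},{"x": 1.6,"y": -2.3,"z": 0,"rx": 0,"ry": 0,"rz": 0},{"x": 0,"y": 0,"z": 0,"rx": 0,"ry": 0,"rz": 0},{"x": 0,"y": 0,"z": 0,"rx": 0,"ry": 0,"rz": 0},{"x": 0,"y": 0,"z": 0,"rx": 0,"ry": 0,"rz": 0},{"x": 0,"y": 0,"z": 0,"rx": 0,"ry": 0,"rz": 0},{"x": 0,"y": 0,"z": 0,"rx": 0,"ry": 0,"rz": 0}]}}

```text
time: 10.65
tool_pos: [0.5502, -0.0776, 0.3062]
tcp_rot: [0.0, 0.995, 0.104, -0.0]
force: [0.4, -0.2, -1.5]
gripper_width: 0.481
```

```bash
python3 -c "
from h import *
plan([(.5498,-.0790,.278)],12)
im,d=snap('side','s3')
cv2.imwrite('pics/s3c.png',cv2.resize(im[195:275,285:365],None,fx=7.5,fy=7.5,interpolation=2)[...,::-1])
g=cv2.cvtColor(im,cv2.COLOR_RGB2GRAY); print(g[216:232,316:337])
"
```

```text
t 10.65 p [ 0.5502 -0.0776  0.3062] F [ 0.4 -0.2 -1.5] w 0.481
yaw 11.96 dyaw 0.04 tilt [ 0.01 -0.02  0.  ] tool axes tilt fix [0.01 0.03 0.  ]
{'x': -0.7, 'y': 1.3, 'z': 28.2, 'rz': -0.0}
[[188 187 200 216 220 212 182 124  68  43  39  41  43  51  74  94  91  79
   77  78  78]
 [163 166 195 223 228 215 177 124  83  54  38  36  40  66 115 151 144 107
   82  78  79]
 [137 148 188 222 226 208 167 125  96  66  42  39  45  79 141 186 177 126
   87  79  79]
 [161 163 186 216 223 211 180 140 108  72  44  40  46  82 143 185 173 124
   87  80  80]
 [192 184 179 193 210 211 194 157 117  75  45  41  46  76 127 160 151 111
   84  80  80]
 [177 169 153 156 171 182 180 154 118  76  46  42  46  72 113 139 133 103
   82  79  79]
 [137 135 127 128 136 147 150 136 113  75  46  41  45  70 107 130 127 101
   82  79  79]
 [101 105 110 118 125 130 131 125 108  74  46  42  46  70 105 127 123  99
   82  80  80]
 [ 80  86 100 115 123 127 127 123 108  75  48  46  50  71 105 124 117  96
   83  81  81]
 [ 76  82  94 110 122 126 127 124 111  84  62  61  67  86 107 116 106  91
   82  80  80]
 [ 78  81  88 101 113 121 124 124 117 103  92  90  95 103 108 103  93  86
   82  80  79]
 [ 79  80  85  92  99 104 112 119 123 122 119 115 106  99  96  89  83  83
   82  80  79]
 [ 79  82  93 101  96  90  97 120 147 160 160 146 115  90  82  80  81  81
   82  80  80]
 [ 79  84 100 112 101  86  95 140 190 207 205 186 137  93  81  79  80  80
   81  82  81]
 [ 78  81  89  99  91  82  94 143 193 210 209 190 144  98  81  79  79  80
   80  80  80]
 [ 78  77  78  80  78  78  88 120 155 166 166 154 125  93  80  79  79  79
   79  80  80]]
```

Ring and head are both centred at column 325.4, so x is aligned. Descending in stages.

Emit:
{"method": "drive_tool", "body": {"motion": [{"x": -0.2,"y": 0.8,"z": 4,"rx": 0,"ry": 0,"rz": 0},{"x": 0,"y": 0,"z": 5,"rx": 0,"ry": 0,"rz": 0},{"x": 0,"y": 0,"z": 5,"rx": 0,"ry": 0,"rz": 0},{"x": 0,"y": 0,"z": 5,"rx": 0,"ry": 0,"rz": 0},{"x": 0,"y": 0,"z": 5,"rx": 0,"ry": 0,"rz": 0},{"x": 0,"y": 0,"z": 4,"rx": 0,"ry": 0,"rz": 0},{"x": 0,"y": 0,"z": 0,"rx": 0,"ry": 0,"rz": 0},{"x": 0,"y": 0,"z": 0,"rx": 0,"ry": 0,"rz": 0}]}}

```text
time: 11.5
tool_pos: [0.5499, -0.0786, 0.275]
tcp_rot: [0.0, 0.995, 0.104, -0.001]
force: [-0.2, 0.2, -0.7]
gripper_width: 0.48
```

Emit:
{"method": "drive_tool", "body": {"motion": [{"x": 0,"y": 0,"z": 5,"rx": 0,"ry": 0,"rz": 0},{"x": 0,"y": 0,"z": 5,"rx": 0,"ry": 0,"rz": 0},{"x": 0,"y": 0,"z": 5,"rx": 0,"ry": 0,"rz": 0},{"x": 0,"y": 0,"z": 5,"rx": 0,"ry": 0,"rz": 0},{"x": 0,"y": 0,"z": 5,"rx": 0,"ry": 0,"rz": 0},{"x": 0,"y": 0,"z": 5,"rx": 0,"ry": 0,"rz": 0},{"x": 0,"y": 0,"z": 3,"rx": 0,"ry": 0,"rz": 0},{"x": 0,"y": 0,"z": 0,"rx": 0,"ry": 0,"rz": 0}]}}

```text
time: 12.3
tool_pos: [0.5499, -0.0785, 0.239]
tcp_rot: [0.0, 0.995, 0.104, -0.001]
force: [-1.0, -0.3, -0.6]
gripper_width: 0.481
```

```bash
python3 -c "
from h import *
plan([(.5499,-.0786,.230)],12)
im,d=snap('side','s4')
cv2.imwrite('pics/s4c.png',cv2.resize(im[195:275,285:365],None,fx=7.5,fy=7.5,interpolation=2)[...,::-1])
"
```

```text
t 12.3 p [ 0.5499 -0.0785  0.239 ] F [-1.  -0.3 -0.6] w 0.481
yaw 11.95 dyaw 0.05 tilt [ 0.02 -0.09  0.  ] tool axes tilt fix [-0.    0.09  0.  ]
{'x': 0.0, 'y': 0.1, 'z': 9.0, 'rz': -0.0}
```

View pics/s4c.png

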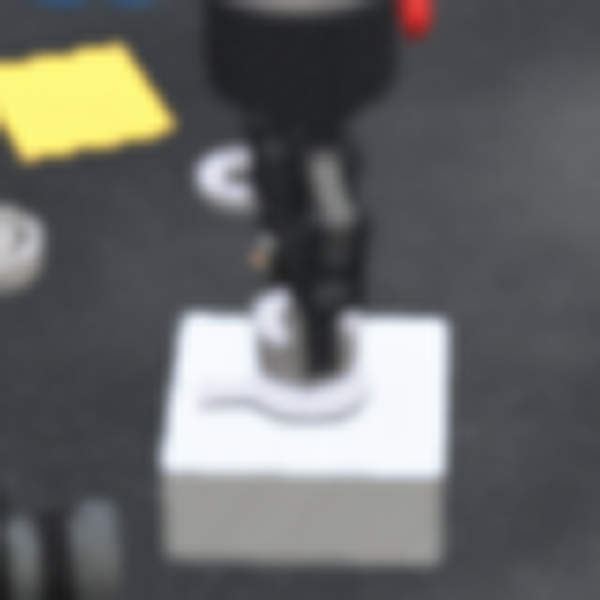

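The ring is on the arbor, just above the flange (ring base around row 385). Lowering the rest and releasing.

Emit:
{"method": "drive_tool", "body": {"motion": [{"x": 0,"y": 0,"z": 3,"rx": 0,"ry": 0,"rz": 0},{"x": 0,"y": 0,"z": 3,"rx": 0,"ry": 0,"rz": 0},{"x": 0,"y": 0,"z": 1.5,"rx": 0,"ry": 0,"rz": 0},{"x": 0,"y": 0,"z": 0.5,"rx": 0,"ry": 0,"rz": 0},{"x": 0,"y": 0,"z": 0,"rx": 0,"ry": 0,"rz": 0},{"x": 0,"y": 0,"z": 0,"rx": 0,"ry": 0,"rz": 0},{"x": 0,"y": 0,"z": 0,"rx": 0,"ry": 0,"rz": 0},{"x": 0,"y": 0,"z": 0,"rx": 0,"ry": 0,"rz": 0}]}}

```text
time: 13.15
tool_pos: [0.5502, -0.0786, 0.2311]
tcp_rot: [0.0, 0.995, 0.104, -0.0]
force: [0.2, -0.3, -2.0]
gripper_width: 0.491
```

Emit:
{"method": "drive_tool", "body": {"motion": [{"x": 0,"y": 0,"z": 0,"rx": 0,"ry": 0,"rz": 0},{"x": 0,"y": 0,"z": 0,"rx": 0,"ry": 0,"rz": 0},{"x": 0,"y": 0,"z": 0,"rx": 0,"ry": 0,"rz": 0},{"x": 0,"y": 0,"z": 0,"rx": 0,"ry": 0,"rz": 0},{"x": 0,"y": 0,"z": -10,"rx": 0,"ry": 0,"rz": 0},{"x": 0,"y": 0,"z": -20,"rx": 0,"ry": 0,"rz": 0},{"x": 0,"y": 0,"z": -30,"rx": 0,"ry": 0,"rz": 0},{"x": 0,"y": 0,"z": -30,"rx": 0,"ry": 0,"rz": 0}], "claw": -0.5}}

```text
time: 13.95
tool_pos: [0.5493, -0.0787, 0.3231]
tcp_rot: [0.0, 0.995, 0.104, -0.003]
force: [0.7, -0.1, -0.2]
gripper_width: 0.749
```

Emit:
{"method": "drive_tool", "body": {"motion": [{"x": 0,"y": 0,"z": -10,"rx": 0,"ry": 0,"rz": -8.5},{"x": 0,"y": 0,"z": 0,"rx": 0,"ry": 0,"rz": -8.5},{"x": 0,"y": 0,"z": 0,"rx": 0,"ry": 0,"rz": -8.5},{"x": 0,"y": 0,"z": 0,"rx": 0,"ry": 0,"rz": -8.5},{"x": 0,"y": 0,"z": 0,"rx": 0,"ry": 0,"rz": -8.5},{"x": 0,"y": 0,"z": 0,"rx": 0,"ry": 0,"rz": -8.5},{"x": 0,"y": 0,"z": 0,"rx": 0,"ry": 0,"rz": -8.5},{"x": 0,"y": 0,"z": 0,"rx": 0,"ry": 0,"rz": -8.5}]}}

```text
time: 14.75
tool_pos: [0.5499, -0.0815, 0.3441]
tcp_rot: [0.003, 0.762, 0.648, 0.001]
force: [1.4, 0.1, 0.8]
gripper_width: 0.749
```

```bash
python3 -c "
from h import *
plan([(.5499,-.0786,.33)],99)
im,d=snap('side','s5')
cv2.imwrite('pics/s5c.png',cv2.resize(im[215:275,290:360],None,fx=8,fy=8,interpolation=2)[...,::-1])
"
```

```text
t 14.75 p [ 0.5499 -0.0815  0.3441] F [1.4 0.1 0.8] w 0.749
yaw 80.76 dyaw 18.24 tilt [0.14 0.3  0.  ] tool axes tilt fix [0.32 0.09 0.  ]
{'x': 2.9, 'y': -0.5, 'z': 14.1, 'rz': -6.1}
{'x': 0.0, 'y': 0.0, 'z': 0.0, 'rz': -6.1}
{'x': 0.0, 'y': 0.0, 'z': 0.0, 'rz': -6.1}
```

View pics/s5c.png

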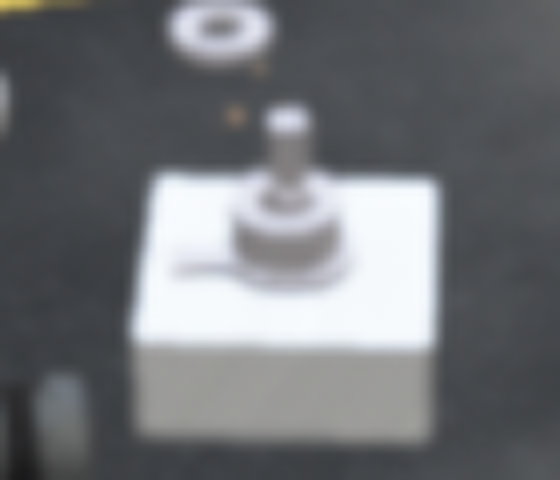

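The crop shows the tall spacer seated flush on the flange, with the post and head sticking out above it and the gripper clear. Next: align yaw and go down on the head.

Emit:
{"method": "drive_tool", "body": {"motion": [{"x": 0,"y": 0,"z": 0,"rx": 0,"ry": 0,"rz": -6},{"x": 0,"y": 0,"z": 0,"rx": 0,"ry": 0,"rz": -6},{"x": 0,"y": 0,"z": 0,"rx": 0,"ry": 0,"rz": -6},{"x": 0,"y": 0,"z": 0,"rx": 0,"ry": 0,"rz": 0},{"x": 0,"y": 0,"z": 0,"rx": 0,"ry": 0,"rz": 0},{"x": 0,"y": 0,"z": 0,"rx": 0,"ry": 0,"rz": 0},{"x": 0,"y": 0,"z": 0,"rx": 0,"ry": 0,"rz": 0},{"x": 0,"y": 0,"z": 0,"rx": 0,"ry": 0,"rz": 0}]}}

```text
time: 15.6
tool_pos: [0.5495, -0.0835, 0.3472]
tcp_rot: [0.004, 0.653, 0.757, 0.002]
force: [-0.4, 0.3, 0.2]
gripper_width: 0.749
```

```bash
python3 -c "
from h import *
plan([(.5499,-.0786,.252)],99,total=7)"
```

```text
t 15.6 p [ 0.5495 -0.0835  0.3472] F [-0.4  0.3  0.2] w 0.749
yaw 98.44 dyaw 0.56 tilt [0.13 0.43 0.  ] tool axes tilt fix [0.4  0.19 0.  ]
{'x': 0.7, 'y': 0.2, 'z': 13.6, 'rz': -0.1}
{'x': 0.7, 'y': 0.2, 'z': 13.6, 'rz': -0.1}
{'x': 0.7, 'y': 0.2, 'z': 13.6, 'rz': -0.1}
{'x': 0.7, 'y': 0.2, 'z': 13.6, 'rz': -0.1}
{'x': 0.7, 'y': 0.2, 'z': 13.6, 'rz': -0.1}
{'x': 0.7, 'y': 0.2, 'z': 13.6, 'rz': -0.1}
{'x': 0.7, 'y': 0.2, 'z': 13.6, 'rz': -0.1}
```

Emit:
{"method": "drive_tool", "body": {"motion": [{"x": 1.5,"y": 0.3,"z": 8,"rx": 0.4,"ry": 0.2,"rz": 0},{"x": 1.5,"y": 0.3,"z": 12,"rx": 0,"ry": 0,"rz": 0},{"x": 1.5,"y": 0,"z": 12,"rx": 0,"ry": 0,"rz": 0},{"x": 0,"y": 0,"z": 12,"rx": 0,"ry": 0,"rz": 0},{"x": 0,"y": 0,"z": 10,"rx": 0,"ry": 0,"rz": 0},{"x": 0,"y": 0,"z": 6,"rx": 0,"ry": 0,"rz": 0},{"x": 0,"y": 0,"z": 0,"rx": 0,"ry": 0,"rz": 0},{"x": 0,"y": 0,"z": 0,"rx": 0,"ry": 0,"rz": 0}]}}

```text
time: 16.4
tool_pos: [0.5488, -0.0782, 0.2799]
tcp_rot: [-0.001, 0.654, 0.757, -0.001]
force: [0.1, 0.1, -0.1]
gripper_width: 0.753
```

```bash
python3 -c "
from h import *
plan([(.5499,-.0786,.252)],99,total=6)"
```

```text
t 16.4 p [ 0.5488 -0.0782  0.2799] F [ 0.1  0.1 -0.1] w 0.753
yaw 98.35 dyaw 0.65 tilt [ 0.03 -0.22  0.  ] tool axes tilt fix [-0.23 -0.    0.  ]
{'x': -0.1, 'y': 0.2, 'z': 4.7, 'rz': -0.1}
{'x': -0.1, 'y': 0.2, 'z': 4.7, 'rz': -0.1}
{'x': -0.1, 'y': 0.2, 'z': 4.7, 'rz': -0.1}
{'x': -0.1, 'y': 0.2, 'z': 4.7, 'rz': -0.1}
{'x': -0.1, 'y': 0.2, 'z': 4.7, 'rz': -0.1}
{'x': -0.1, 'y': 0.2, 'z': 4.7, 'rz': -0.1}
```

Emit:
{"method": "drive_tool", "body": {"motion": [{"x": 0,"y": 0.5,"z": 5,"rx": -0.2,"ry": 0,"rz": 0},{"x": 0,"y": 0.5,"z": 6,"rx": 0,"ry": 0,"rz": 0},{"x": 0,"y": 0,"z": 6,"rx": 0,"ry": 0,"rz": 0},{"x": 0,"y": 0,"z": 5,"rx": 0,"ry": 0,"rz": 0},{"x": 0,"y": 0,"z": 4,"rx": 0,"ry": 0,"rz": 0},{"x": 0,"y": 0,"z": 0,"rx": 0,"ry": 0,"rz": 0},{"x": 0,"y": 0,"z": 0,"rx": 0,"ry": 0,"rz": 0},{"x": 0,"y": 0,"z": 0,"rx": 0,"ry": 0,"rz": 0}]}}

```text
time: 17.2
tool_pos: [0.5503, -0.0782, 0.2526]
tcp_rot: [0.001, 0.654, 0.757, 0.001]
force: [0.2, 0.2, -0.5]
gripper_width: 0.749
```

```bash
python3 -c "
from h import *
plan([(.5499,-.0786,.252)],99,total=1)"
```

```text
t 17.2 p [ 0.5503 -0.0782  0.2526] F [ 0.2  0.2 -0.5] w 0.749
yaw 98.35 dyaw 0.65 tilt [-0.02  0.1   0.  ] tool axes tilt fix [ 0.1 -0.   0. ]
{'x': -0.3, 'y': -0.5, 'z': 0.6, 'rz': -0.7}
```

Emit:
{"method": "drive_tool", "body": {"motion": [{"x": 0,"y": 0,"z": 0,"rx": 0,"ry": 0,"rz": -0.5},{"x": 0,"y": 0,"z": 0,"rx": 0,"ry": 0,"rz": 0},{"x": 0,"y": 0,"z": 0,"rx": 0,"ry": 0,"rz": 0},{"x": 0,"y": 0,"z": 0,"rx": 0,"ry": 0,"rz": 0},{"x": 0,"y": 0,"z": 0,"rx": 0,"ry": 0,"rz": 0},{"x": 0,"y": 0,"z": 0,"rx": 0,"ry": 0,"rz": 0},{"x": 0,"y": 0,"z": 0,"rx": 0,"ry": 0,"rz": 0},{"x": 0,"y": 0,"z": 0,"rx": 0,"ry": 0,"rz": 0}], "claw": 1}}

```text
time: 18.0
tool_pos: [0.5503, -0.0783, 0.2533]
tcp_rot: [0.001, 0.65, 0.76, 0.001]
force: [-1.5, 0.5, 1.2]
gripper_width: 0.137
```

Emit:
{"method": "drive_tool", "body": {"motion": [{"x": 0,"y": 0,"z": 0,"rx": 0,"ry": 0,"rz": 0},{"x": 0,"y": 0,"z": 0,"rx": 0,"ry": 0,"rz": 0},{"x": 0,"y": 0,"z": 0,"rx": 0,"ry": 0,"rz": 0},{"x": 0,"y": 0,"z": -3,"rx": 0,"ry": 0,"rz": 0},{"x": 0,"y": 0,"z": -6,"rx": 0,"ry": 0,"rz": 0},{"x": 0,"y": 0,"z": -8,"rx": 0,"ry": 0,"rz": 0},{"x": 0,"y": 0,"z": -8,"rx": 0,"ry": 0,"rz": 0},{"x": 0,"y": 0,"z": -8,"rx": 0,"ry": 0,"rz": 0}]}}

```text
time: 18.8
tool_pos: [0.5496, -0.0782, 0.2874]
tcp_rot: [-0.0, 0.65, 0.76, -0.0]
force: [0.2, 0.1, -3.2]
gripper_width: 0.138
```

```bash
python3 -c "
from h import *
plan([(.5499,-.0786,.36)],98.7,total=7)"
```

```text
t 18.8 p [ 0.5496 -0.0782  0.2874] F [ 0.2  0.1 -3.2] w 0.138
yaw 98.88 dyaw -0.18 tilt [-0.02 -0.04 -0.  ] tool axes tilt fix [-0.03 -0.02  0.  ]
{'x': -0.1, 'y': 0.0, 'z': -10.4, 'rz': 0.0}
{'x': -0.1, 'y': 0.0, 'z': -10.4, 'rz': 0.0}
{'x': -0.1, 'y': 0.0, 'z': -10.4, 'rz': 0.0}
{'x': -0.1, 'y': 0.0, 'z': -10.4, 'rz': 0.0}
{'x': -0.1, 'y': 0.0, 'z': -10.4, 'rz': 0.0}
{'x': -0.1, 'y': 0.0, 'z': -10.4, 'rz': 0.0}
{'x': -0.1, 'y': 0.0, 'z': -10.4, 'rz': 0.0}
```

Force shows −3.2 N, about the weight of arbor plus spacer, so it's held. Raise it clear, then travel.

Emit:
{"method": "drive_tool", "body": {"motion": [{"x": 0,"y": 0,"z": -10,"rx": 0,"ry": 0,"rz": 0},{"x": 0,"y": 0,"z": -14,"rx": 0,"ry": 0,"rz": 0},{"x": 0,"y": 0,"z": -14,"rx": 0,"ry": 0,"rz": 0},{"x": 0,"y": 0,"z": -12,"rx": 0,"ry": 0,"rz": 0},{"x": 0,"y": 0,"z": -8,"rx": 0,"ry": 0,"rz": 0},{"x": 0,"y": 0,"z": -4,"rx": 0,"ry": 0,"rz": 0},{"x": 0,"y": 0,"z": 0,"rx": 0,"ry": 0,"rz": 0},{"x": 0,"y": 0,"z": 0,"rx": 0,"ry": 0,"rz": 0}]}}

```text
time: 19.6
tool_pos: [0.5498, -0.0785, 0.3574]
tcp_rot: [0.001, 0.65, 0.76, 0.002]
force: [0.2, 1.2, -2.6]
gripper_width: 0.14
```

```bash
python3 -c "
from h import *
plan([(.505,.166,.350)],98.7,total=8)"
```

```text
t 19.6 p [ 0.5498 -0.0785  0.3574] F [ 0.2  1.2 -2.6] w 0.14
yaw 98.87 dyaw -0.17 tilt [-0.08  0.17  0.  ] tool axes tilt fix [ 0.18 -0.05  0.  ]
{'x': 31.1, 'y': -0.8, 'z': 0.9, 'rz': 0.0}
{'x': 31.1, 'y': -0.8, 'z': 0.9, 'rz': 0.0}
{'x': 31.1, 'y': -0.8, 'z': 0.9, 'rz': 0.0}
{'x': 31.1, 'y': -0.9, 'z': 0.9, 'rz': 0.0}
{'x': 31.1, 'y': -0.9, 'z': 0.9, 'rz': 0.0}
{'x': 31.1, 'y': -0.9, 'z': 0.9, 'rz': 0.0}
{'x': 31.1, 'y': -0.9, 'z': 0.9, 'rz': 0.0}
{'x': 31.1, 'y': -0.9, 'z': 0.9, 'rz': 0.0}
```

Emit:
{"method": "drive_tool", "body": {"motion": [{"x": 15,"y": -0.5,"z": 0,"rx": 0.1,"ry": 0,"rz": 0},{"x": 35,"y": -1,"z": 1,"rx": 0,"ry": 0,"rz": 0},{"x": 42,"y": -1,"z": 1,"rx": 0,"ry": 0,"rz": 0},{"x": 42,"y": -1,"z": 1,"rx": 0,"ry": 0,"rz": 0},{"x": 40,"y": -1,"z": 1,"rx": 0,"ry": 0,"rz": 0},{"x": 32,"y": -1,"z": 1,"rx": 0,"ry": 0,"rz": 0},{"x": 20,"y": -1,"z": 1,"rx": 0,"ry": 0,"rz": 0},{"x": 8,"y": 0,"z": 0,"rx": 0,"ry": 0,"rz": 0}]}}

```text
time: 20.4
tool_pos: [0.5045, 0.1579, 0.3466]
tcp_rot: [-0.0, 0.652, 0.758, -0.003]
force: [-0.8, 0.4, -3.3]
gripper_width: 0.14
```

Emit:
{"method": "drive_tool", "body": {"motion": [{"x": 0,"y": 0,"z": 0,"rx": 0,"ry": 0,"rz": 0},{"x": 0,"y": 0,"z": 0,"rx": 0,"ry": 0,"rz": 0},{"x": 0,"y": 0,"z": 0,"rx": 0,"ry": 0,"rz": 0},{"x": 0,"y": 0,"z": 0,"rx": 0,"ry": 0,"rz": 0},{"x": 0,"y": 0,"z": 0,"rx": 0,"ry": 0,"rz": 0},{"x": 0,"y": 0,"z": 0,"rx": 0,"ry": 0,"rz": 0},{"x": 0,"y": 0,"z": 0,"rx": 0,"ry": 0,"rz": 0},{"x": 0,"y": 0,"z": 0,"rx": 0,"ry": 0,"rz": 0}]}}

```text
time: 21.2
tool_pos: [0.5056, 0.1527, 0.3462]
tcp_rot: [0.0, 0.655, 0.756, -0.004]
force: [0.4, -0.4, -3.4]
gripper_width: 0.136
```

```bash
python3 -c "
from h import *
plan([(.5137,.1681,.349)],98.7,total=2)
im,d=snap('side','s6')
cv2.imwrite('pics/s6c.png',cv2.resize(im[225:335,240:380],None,fx=5.7,fy=5.4,interpolation=2)[...,::-1])
"
```

```text
t 21.2 p [0.5056 0.1527 0.3462] F [ 0.4 -0.4 -3.4] w 0.136
yaw 98.17 dyaw 0.53 tilt [ 0.32 -0.27  0.  ] tool axes tilt fix [-0.31  0.28  0.  ]
{'x': 7.1, 'y': 5.1, 'z': -1.4, 'rz': -0.3}
{'x': 7.0, 'y': 5.1, 'z': -1.4, 'rz': -0.3}
```

View pics/s6c.png

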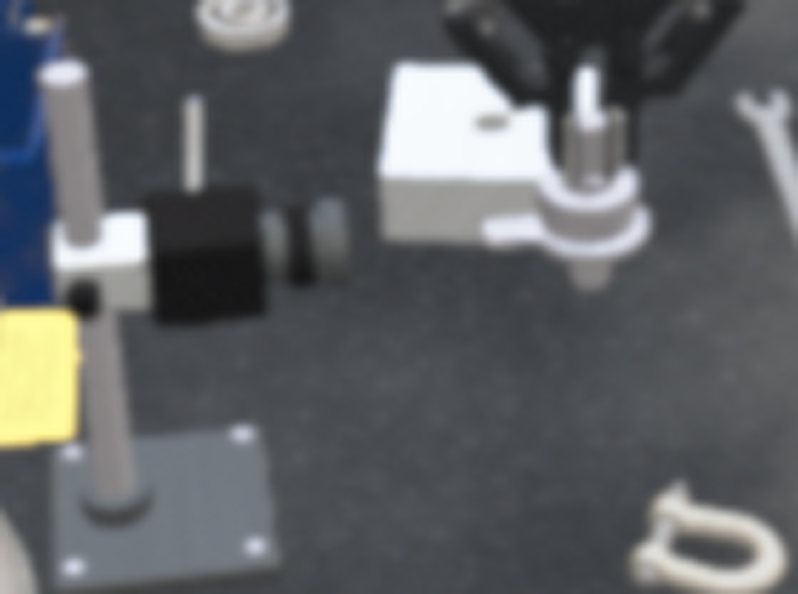

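The picture shows the arbor held upright with spacer, tongue pointing left at the lens, and spacer middle at crop (590,212), lens front rim at (335,238). Moving to the focus estimate.

Emit:
{"method": "drive_tool", "body": {"motion": [{"x": 3.5,"y": 2.5,"z": -0.7,"rx": -0.1,"ry": 0.1,"rz": -0.2},{"x": 3.5,"y": 2.5,"z": -0.7,"rx": -0.1,"ry": 0.1,"rz": -0.2},{"x": 3.5,"y": 2.5,"z": -0.7,"rx": -0.1,"ry": 0,"rz": 0},{"x": 2,"y": 1.5,"z": -0.5,"rx": 0,"ry": 0,"rz": 0},{"x": 1,"y": 0,"z": 0,"rx": 0,"ry": 0,"rz": 0},{"x": 0,"y": 0,"z": 0,"rx": 0,"ry": 0,"rz": 0},{"x": 0,"y": 0,"z": 0,"rx": 0,"ry": 0,"rz": 0},{"x": 0,"y": 0,"z": 0,"rx": 0,"ry": 0,"rz": 0}]}}

```text
time: 22.05
tool_pos: [0.5132, 0.1695, 0.3489]
tcp_rot: [0.001, 0.652, 0.759, -0.0]
force: [0.4, 0.2, -2.8]
gripper_width: 0.139
```

```bash
python3 -c "
from h import *
plan([(.5137,.1681,.349)],98.7,total=2)
s,p,M=st()
im,d=snap('side','s7'); a=im[225:325,270:370]
cv2.imwrite('pics/s7c.png',cv2.resize(a,None,fx=6,fy=6,interpolation=2)[...,::-1])
o=p-[0,0,.208]; ax=M[:,1]; print('tool y',ax)
f=lambda q:((proj('side',q)-[269.5,224.5])*6).round(1)
fx=np.array([ax[0],ax[1],0]); n=np.array([-ax[1],ax[0],0])
X=np.array([1,0,0]);Y=np.array([0,1,0]);Z=np.array([0,0,1])
print('flange R/L',f(o-X*.026+Z*.006),f(o+X*.026+Z*.006),'flange front low',f(o+Y*.026),'stub bottom front',f(o+Y*.009-Z*.03),'spacer top back/front',f(o-Y*.022+Z*.028),f(o+Y*.022+Z*.028),'tongue tip c',f(o+fx*.047+Z*.006), f(o+fx*.047+n*.008+Z*.006),f(o+fx*.047-n*.008+Z*.006),'headtop',f(o+Z*.064))
y=np.radians(8.7); e=np.array([np.cos(y),np.sin(y),0]); nn=np.array([-e[1],e[0],0]); L=np.array([.6125,.1832,.158])
print('lens c',f(L),'disc extremes',[f(L+.02*(np.cos(t)*nn+np.sin(t)*Z)).tolist() for t in np.radians(np.arange(0,360,45))])
"
```

```text
t 22.05 p [0.5132 0.1695 0.3489] F [ 0.4  0.2 -2.8] w 0.139
yaw 98.68 dyaw 0.02 tilt [0.07 0.03 0.  ] tool axes tilt fix [0.02 0.08 0.  ]
{'x': -0.7, 'y': 0.2, 'z': -0.1, 'rz': -0.0}
{'x': -0.7, 'y': 0.2, 'z': -0.1, 'rz': -0.0}
tool y [9.88543960e-01 1.50932994e-01 2.64386390e-04]
flange R/L [487.1 266.5] [361.9 267.7] flange front low [426.4 317.3] stub bottom front [424.5 348.7] spacer top back/front [423.3 193.1] [426.7 256.3] tongue tip c [312.6 278.5] [315.4 290.2] [309.7 267. ] headtop [425.8 152. ]
lens c [182.7 267.9] disc extremes [[188.0, 297.5], [185.0, 260.6], [180.7, 228.3], [177.6, 219.7], [177.5, 239.1], [180.4, 274.8], [184.6, 306.7], [187.8, 316.4]]
```

View pics/s7c.png

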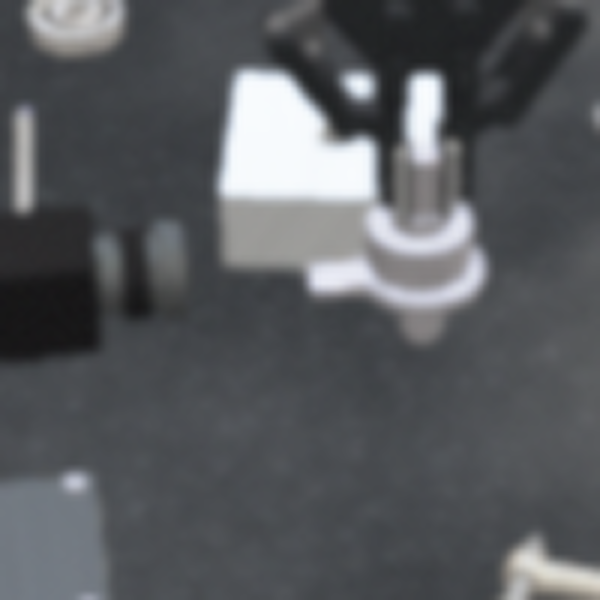

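The crop shows the arbor at centre column 425 with its tongue tip at (310,280). The lens rim spans rows 220–313 with its front edge at column 187, matching the projected estimate within a pixel or two. As a second check I'll do a depth fit of the lens rim and spacer in the same view.

Run:
```python
from h import *
from scipy.optimize import least_squares
s,p,M=st(); o=p-[0,0,.208]
y=np.radians(8.7); e=np.array([np.cos(y),np.sin(y),0]); n=np.array([-e[1],e[0],0]); L=np.array([.6125,.1832,.158])
for nm in("s5","s6","s7"):
    Q=cloud("side",np.load(f"pics/{nm}.npz")["d"]); q=Q[250:290,280:312].reshape(-1,3)
    r=q-L; a=r@e; b=r@n; c=r[:,2]; k=(a>.001)&(a<.014)&(np.hypot(b,c)<.028)
    f=least_squares(lambda x:np.hypot(b[k]-x[0],c[k]-x[1])-.02,[0,0],loss="soft_l1",f_scale=.003)
    d=np.hypot(b,c)<.024; print(nm,"lens rim",k.sum(),"offset n,z mm",(f.x*1000).round(1),"sd",np.std(f.fun)*1000,"front a pct",np.percentile(a[d],[1,3,5,10]).round(4))
Q=cloud("side",np.load("pics/s7.npz")["d"]); q=Q[255:275,325:352].reshape(-1,3); r=q-o
k=(r[:,2]>.008)&(r[:,2]<.025)&(np.hypot(r[:,0],r[:,1])<.028)&(r[:,1]>0)
f=least_squares(lambda x:np.hypot(r[k,0]-x[0],r[k,1]-x[1])-.022,[0,0],loss="soft_l1",f_scale=.003); print("spacer",k.sum(),"offset xy from TCP mm",(f.x*1000).round(1),np.std(f.fun)*1000)
k=(np.hypot(r[:,0],r[:,1])<.021)&(np.hypot(r[:,0],r[:,1])>.013)&(r[:,2]>.022)&(r[:,1]>-.03); print("spacer top z over origin",np.median(r[k,2]),k.sum())
# tongue direction: bright tongue pixels left of flange
im=np.load("pics/s7.npz")["im"]; g=cv2.cvtColor(im,cv2.COLOR_RGB2GRAY); rr=g[268:276,320:332]; print(rr)
```

```text
s5 lens rim 83 offset n,z mm [-1.  -1.3] sd 2.3659597983008496 front a pct [-0.001   0.0011  0.0017  0.0039]
s6 lens rim 83 offset n,z mm [-1.7 -1.4] sd 2.0419511479192196 front a pct [-0.0009  0.0012  0.0019  0.0041]
s7 lens rim 80 offset n,z mm [-1.7 -1.4] sd 2.191433915035647 front a pct [-0.001   0.001   0.0017  0.004 ]
spacer 97 offset xy from TCP mm [ 2.2 -3.8] 2.3973135881204968
spacer top z over origin 0.02821688519374134 114
[[154 164 173 178 182 185 186 192 197 201 192 158]
 [143 174 201 214 219 220 222 223 225 225 218 185]
 [120 170 216 229 232 233 233 232 232 232 228 209]
 [100 162 220 233 234 234 232 230 227 225 223 214]
 [ 89 149 207 224 225 225 221 211 200 193 190 194]
 [ 78 117 159 173 175 175 170 160 150 145 144 154]
 [ 71  87 107 116 115 114 110 104  99  99 101 111]
 [ 69  74  80  82  81  79  76  72  71  71  73  81]]
```

Small correction: about −1.6 mm in tool x and 0.9 mm down. Then let it settle.

Emit:
{"method": "drive_tool", "body": {"motion": [{"x": -1.2,"y": 0.3,"z": 0.8,"rx": 0,"ry": 0.1,"rz": 0},{"x": 0,"y": 0,"z": 0,"rx": 0,"ry": 0,"rz": 0},{"x": 0,"y": 0,"z": 0,"rx": 0,"ry": 0,"rz": 0},{"x": 0,"y": 0,"z": 0,"rx": 0,"ry": 0,"rz": 0},{"x": 0,"y": 0,"z": 0,"rx": 0,"ry": 0,"rz": 0},{"x": 0,"y": 0,"z": 0,"rx": 0,"ry": 0,"rz": 0},{"x": 0,"y": 0,"z": 0,"rx": 0,"ry": 0,"rz": 0},{"x": 0,"y": 0,"z": 0,"rx": 0,"ry": 0,"rz": 0}]}}

```text
time: 22.9
tool_pos: [0.5136, 0.1678, 0.348]
tcp_rot: [-0.0, 0.652, 0.758, 0.0]
force: [0.3, 0.2, -3.1]
gripper_width: 0.141
```

```bash
python3 -c "
from h import *
plan([(.5137,.1679,.348)],98.7,total=1); print(np.round(robot.state()['joint_velocities'],3))"
```

```text
t 22.9 p [0.5136 0.1678 0.348 ] F [ 0.3  0.2 -3.1] w 0.141
yaw 98.65 dyaw 0.05 tilt [-0.05  0.01  0.  ] tool axes tilt fix [ 0.01 -0.04  0.  ]
{'x': 0.1, 'y': 0.1, 'z': 0.0, 'rz': -0.1}
[ 0.    -0.001 -0.001 -0.     0.001 -0.001 -0.   ]
```

On target, upright and still. Handing in.

```bash
python3 -c "
from bench import robot
print(robot.sign_off())"
```

```text
the job is handed in; nothing more can be done
None
```

The tall spacer is on the arbor, and the arm is holding the arbor still in front of the inspection camera. I handed the job in at about 23 s of the 54 s allowed; no verdict is reported.

**Threading:** I gripped the spacer twice, at right angles, to centre it in the jaws. It went down onto the flange with no noticeable contact force. A picture after release showed it seated flat and clear of the gripper.

**Lifting:** I took the arbor by the flats of its head and lifted it out. The wrist read about 3.1–3.4 N, which matches the weight of the arbor plus the spacer.

**Final pose:** The tool stopped within about 0.1 mm of my computed target. It was tilted less than 0.1°, and the joints were at rest.
- **Tongue:** it points along my estimate of the camera's direction, 8.7° from straight ahead. The separate readings of that angle ran from 7.8° to 9.3°.
- **Distance:** my estimate puts the arbor's axis 100 mm from the lens front. The side view agreed to about 1–2 pixels.

**Disagreements:**
- **Lens position:** the bolt, column and depth measurements differed by about 1.5–2.5 mm sideways and 1.4 mm in height. I settled on values in between, so expect about 1–2 mm of uncertainty in the centring.
- **Spacer fit:** the depth fit put the spacer a few mm off the tool axis. Some of that is play in its bore, and the rest is measurement bias.

I took no pictures after the last correction of about 1.5 mm, relying on the pose reading instead. I never touched the thin spacer, the bearing or the tools, and nothing came close to the camera.

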